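# Change over the batch of bangles in the curing carousel

## Robot

A 6-joint arm with a two-finger parallel gripper is mounted at the origin on the work surface. World frame = base frame: x ahead of the robot, y to its left, z up, the work surface at z = 0. Lengths are in m, angles in rad, forces in N, time in s.
With the tool pointing down it reaches from about 0.3 to 0.75 m from the base axis. Payload 8.5 kg.
Tool frame: the origin (TCP) lies midway between the tips of the shut fingers; the grasp point (between the pads) lies 19 mm behind it (env.hold_point_z is the distance from the TCP to the grasp point, in m); z points along the fingers, y is the line along which they close (so a half turn about z gives the same grasp; the last joint's range is limited). The gripper opens to 85 mm and grips with 20 to 120 N. Pads are 22 mm wide; open, the fingers measure 114 mm over their backs; the gripper's body (76 mm by 85 mm) begins 54 mm behind the grasp point. The pads swing forward as they close: fully open they stand 13 mm farther back than shut.
Start: joints at [1.035, 0.381, 1.297, -0, 1.464, -0.215], TCP at [0.173, 0.522, 0.231] pointing down, gripper open.
Joint ranges: [-3.11, 3.11], [-0.89, 2.33], [0.22, 2.48], [-1.42, 4.56], [0.17, 2.85], [-2.88, 2.88]. Speed limits (rad/s): [2.39, 2.39, 3.14, 3.14, 3.14, 3.14].

## Interface

Orientations are given as a unit quaternion [w, x, y, z].
In Python, from workcell import env gives the robot as it stands.
- The arm moves only by the tool carry_out, never from a script. Its argument "rows" is a list of rows, each a list of 7 numbers: the turn, a rotation vector about the tool's x, y, z in units of 6 degrees (1.0 is 6 degrees), then the shift along the tool's x, y, z in units of 25 mm (1.0 is 25 mm), then the opening in per cent of the stroke, from 0 (shut) to 100 (fully open). In form: [[rx, ry, rz, tx, ty, tz, gripper], ...]. A call has 1 to 12 rows; each row shifts and turns the commanded pose from where the row before left it, along the tool's axes as they then stand; what a row does not reach is not made up. A row lasts 1/12 s, in which the tool goes at most 41.7 mm and 7.16 degrees, less where a joint would pass 70% of its speed; a pose out of reach is approached as far as the arm can. A call is refused whole if a number of a shift passes 1 or a number of a turn 1, either way. A call with a gripper value outside its range is refused whole. The fingers move at their own pace and stop on an object; "newtons" is the grip in N (left out, the last holds). Time passes only in rows, so rows that do not move let the fingers close. It gives the time, the measured TCP pose, the force, the opening and the grip force at its end, in the units of the state.
- env.read_state(): the state, without advancing time (a new reading comes with each control period).
- env.camera(name): name is "side" or "top"; returns the picture (384x512x3 uint8, blue, green, red); there is no depth.
- env.camera_model(name): a dict with "intrinsics" (3x3 intrinsics, pixels), "T" (4x4, takes a point from camera to world coordinates). Camera axes: x right, y down, z forward; pixel columns grow to the right and rows downward; lengths in m; the calibration is good to about 2 mm. A picture is of the moment at which its call begins. camera_model takes no time and is no camera call.
- env.close_job(): hands the job in; it is judged then, once.
The state is a dict: "t": time; "q": joint angles; "qd": joint speeds; "effort": joint torques, N m; "ee_pos": TCP position; "ee_rot": TCP orientation; "force": force on the tool from outside, world axes, zero at the start; "ft_torque": the same for the moment, N m; "opening": finger opening in m; "finger_force": force on a finger pad.
Only numpy, scipy, OpenCV 4.12 (cv2) and the standard library are available. Lean on these libraries where they do the work, as an engineer would, in place of code of your own. Each camera call takes 0.05 s, during which the arm holds its last target. There are 200 camera calls.

## Task

Change over the batch in the curing carousel: lift every magenta bangle off its peg on the drying rack and stand each one upright in an open slot of the turret, then turn the turret exactly three clicks (half a turn, either way) so that they go under the amber shield, and lastly take every blue cured bangle that has come out and lower it into the lime bin, without dropping it in. Leave the white cup where it is.

Things in the scene. Friction and masses are not known exactly. Their poses are not given: they have to be found in the camera images.
- fresh0: fresh (uncured) bangle, magenta with white pearls, at the start hanging upright by its inner rim on a rack peg, its axis along the peg (None if absent); rigid ring, 66 mm outer and 54 mm inner diameter, 16 mm wide, 50 g. Origin at the centre of the ring; x is the ring's axis (horizontal while it hangs or stands), so the ring lies in its own y-z plane and may have rolled about x.
- fresh1: fresh (uncured) bangle, magenta with white pearls, at the start hanging upright by its inner rim on a rack peg, its axis along the peg (None if absent); rigid ring, 66 mm outer and 54 mm inner diameter, 16 mm wide, 50 g. Origin at the centre of the ring; x is the ring's axis (horizontal while it hangs or stands), so the ring lies in its own y-z plane and may have rolled about x.
- fresh2: fresh (uncured) bangle, magenta with white pearls, at the start hanging upright by its inner rim on a rack peg, its axis along the peg (None if absent); rigid ring, 66 mm outer and 54 mm inner diameter, 16 mm wide, 50 g. Origin at the centre of the ring; x is the ring's axis (horizontal while it hangs or stands), so the ring lies in its own y-z plane and may have rolled about x.
- cured0: cured bangle, blue with white pearls, at the start standing upright in a slot under the amber shield, its axis tangential to the turret (None if absent); rigid ring, 66 mm outer and 54 mm inner diameter, 16 mm wide, 50 g. Origin at the centre of the ring; x is the ring's axis (horizontal while it hangs or stands), so the ring lies in its own y-z plane and may have rolled about x.
- cured1: cured bangle, blue with white pearls, at the start standing upright in a slot under the amber shield, its axis tangential to the turret (None if absent); rigid ring, 66 mm outer and 54 mm inner diameter, 16 mm wide, 50 g. Origin at the centre of the ring; x is the ring's axis (horizontal while it hangs or stands), so the ring lies in its own y-z plane and may have rolled about x.
- cured2: cured bangle, blue with white pearls, at the start standing upright in a slot under the amber shield, its axis tangential to the turret (None if absent); rigid ring, 66 mm outer and 54 mm inner diameter, 16 mm wide, 50 g. Origin at the centre of the ring; x is the ring's axis (horizontal while it hangs or stands), so the ring lies in its own y-z plane and may have rolled about x.
- peg1 (a point): point on top of the middle one of three parallel brass pegs (8 mm thick, 105 mm apart along this point's x) of the wooden rack, where a bangle hangs, 134 mm above the bench. The pegs point along this point's -y: level for 32 mm, then the tip turns up by 14 mm, ending 43 mm from this point. The rack's backboard (150 mm high) is 46 mm away at +y; its 15 mm high foot ends 43 mm away at -y.
- slot0 (a point): centre of the floor of a turret slot, open and empty at the start; turns with it (slots 0-5 clockwise, 60 degrees apart, 85 mm from its axis). A bangle stands in it, its plane through the turret's axis, centre 33 mm above this point. 18 mm wide at the floor, 60 mm long (radially); end walls 14 mm high; side walls 22 mm high, 50 mm long, topped by flared lips (28 mm high, mouth 36 mm)..
- slot1 (a point): centre of the floor of a turret slot, open and empty at the start; turns with it (slots 0-5 clockwise, 60 degrees apart, 85 mm from its axis). A bangle stands in it, its plane through the turret's axis, centre 33 mm above this point. 18 mm wide at the floor, 60 mm long (radially); end walls 14 mm high; side walls 22 mm high, 50 mm long, topped by flared lips (28 mm high, mouth 36 mm)..
- slot2 (a point): centre of the floor of a turret slot, open and empty at the start; turns with it (slots 0-5 clockwise, 60 degrees apart, 85 mm from its axis). A bangle stands in it, its plane through the turret's axis, centre 33 mm above this point. 18 mm wide at the floor, 60 mm long (radially); end walls 14 mm high; side walls 22 mm high, 50 mm long, topped by flared lips (28 mm high, mouth 36 mm)..
- slot3 (a point): centre of the floor of a turret slot, under the amber shield at the start; turns with it (slots 0-5 clockwise, 60 degrees apart, 85 mm from its axis). A bangle stands in it, its plane through the turret's axis, centre 33 mm above this point. 18 mm wide at the floor, 60 mm long (radially); end walls 14 mm high; side walls 22 mm high, 50 mm long, topped by flared lips (28 mm high, mouth 36 mm)..
- slot4 (a point): centre of the floor of a turret slot, under the amber shield at the start; turns with it (slots 0-5 clockwise, 60 degrees apart, 85 mm from its axis). A bangle stands in it, its plane through the turret's axis, centre 33 mm above this point. 18 mm wide at the floor, 60 mm long (radially); end walls 14 mm high; side walls 22 mm high, 50 mm long, topped by flared lips (28 mm high, mouth 36 mm)..
- slot5 (a point): centre of the floor of a turret slot, under the amber shield at the start; turns with it (slots 0-5 clockwise, 60 degrees apart, 85 mm from its axis). A bangle stands in it, its plane through the turret's axis, centre 33 mm above this point. 18 mm wide at the floor, 60 mm long (radially); end walls 14 mm high; side walls 22 mm high, 50 mm long, topped by flared lips (28 mm high, mouth 36 mm)..
- pin0 (a point): centre of the top of a vertical steel pin, 16 mm diameter and 55 mm tall, fixed to the turret's rim 116 mm from its axis, 30 degrees anticlockwise (from above) of slot0; grips for turning the turret. Top 97 mm above the bench.
- pin1 (a point): centre of the top of a vertical steel pin, 16 mm diameter and 55 mm tall, fixed to the turret's rim 116 mm from its axis, 30 degrees anticlockwise (from above) of slot1; grips for turning the turret. Top 97 mm above the bench.
- pin2 (a point): centre of the top of a vertical steel pin, 16 mm diameter and 55 mm tall, fixed to the turret's rim 116 mm from its axis, 30 degrees anticlockwise (from above) of slot2; grips for turning the turret. Top 97 mm above the bench.
- pin3 (a point): centre of the top of a vertical steel pin, 16 mm diameter and 55 mm tall, fixed to the turret's rim 116 mm from its axis, 30 degrees anticlockwise (from above) of slot3; grips for turning the turret. Top 97 mm above the bench.
- pin4 (a point): centre of the top of a vertical steel pin, 16 mm diameter and 55 mm tall, fixed to the turret's rim 116 mm from its axis, 30 degrees anticlockwise (from above) of slot4; grips for turning the turret. Top 97 mm above the bench.
- pin5 (a point): centre of the top of a vertical steel pin, 16 mm diameter and 55 mm tall, fixed to the turret's rim 116 mm from its axis, 30 degrees anticlockwise (from above) of slot5; grips for turning the turret. Top 97 mm above the bench.
- turret_axis (a point): point on the vertical axis of the curing carousel's turret, at the height of its top (42 mm above the bench); fixed. The turret is an aluminium disc of radius 130 mm. Its x axis points to the shielded side: a flat amber shield, 290 mm wide, 122 to 128 mm above the bench, covers x = +30 to +175 mm from the axis, on two posts at x = +165, y = +-130 mm. Bangles pass 14 mm below it.
- turret (a joint): angle of the turret, rad, anticlockwise from above positive, about 0 at the start (range -3.6 to 3.6). A spring detent clicks every 1.047 rad (60 degrees) and pulls the turret to the nearest click when let go; getting over a click takes about 3 N at a pin. Three clicks either way (+3.14 or -3.14) carry the open slots under the shield and bring the shielded ones out.
- bin: loose lime-yellow open bin, 250 (its x) x 200 (its y) x 75 mm high, walls and floor 5 mm, 0.6 kg; origin at the centre of its underside, z up.
- cup: white plastic cup, 68 mm mouth, 85 mm tall, bystander; origin at the centre of its foot.
Not all that is in view belongs to the job. What is shaped like the fresh0 but red is not meant. What is shaped like the fresh1 but yellow is not meant.

How it is judged:
On the way, in this order (a step that is already met when the one before it is completed fails the run):
1. every magenta bangle stands upright and released in one of the three open slots, the turret not yet turned (((horizontal distance between fresh0 and slot0 below 0.012 m and z of fresh0 in the frame of slot0 below 0.042 m) or (horizontal distance between fresh0 and slot1 below 0.012 m and z of fresh0 in the frame of slot1 below 0.042 m) or (horizontal distance between fresh0 and slot2 below 0.012 m and z of fresh0 in the frame of slot2 below 0.042 m)) and angle between fresh0's own x axis and vertical between 1.22 and 1.92 rad and contact force between the fingers and fresh0 below 0.2 N and ((horizontal distance between fresh1 and slot0 below 0.012 m and z of fresh1 in the frame of slot0 below 0.042 m) or (horizontal distance between fresh1 and slot1 below 0.012 m and z of fresh1 in the frame of slot1 below 0.042 m) or (horizontal distance between fresh1 and slot2 below 0.012 m and z of fresh1 in the frame of slot2 below 0.042 m)) and angle between fresh1's own x axis and vertical between 1.22 and 1.92 rad and contact force between the fingers and fresh1 below 0.2 N and ((horizontal distance between fresh2 and slot0 below 0.012 m and z of fresh2 in the frame of slot0 below 0.042 m) or (horizontal distance between fresh2 and slot1 below 0.012 m and z of fresh2 in the frame of slot1 below 0.042 m) or (horizontal distance between fresh2 and slot2 below 0.012 m and z of fresh2 in the frame of slot2 below 0.042 m)) and angle between fresh2's own x axis and vertical between 1.22 and 1.92 rad and contact force between the fingers and fresh2 below 0.2 N and value of joint turret between -0.2 and 0.2 rad), for 0.2 s.
2. the turret has been turned three clicks, with all bangles still on it ((value of joint turret between 3.02 and 3.27 rad or value of joint turret between -3.27 and -3.02 rad) and velocity of joint turret between -0.1 and 0.1 rad/s and ((horizontal distance between fresh0 and slot0 below 0.012 m and z of fresh0 in the frame of slot0 below 0.042 m) or (horizontal distance between fresh0 and slot1 below 0.012 m and z of fresh0 in the frame of slot1 below 0.042 m) or (horizontal distance between fresh0 and slot2 below 0.012 m and z of fresh0 in the frame of slot2 below 0.042 m)) and angle between fresh0's own x axis and vertical between 1.22 and 1.92 rad and contact force between the fingers and fresh0 below 0.2 N and ((horizontal distance between fresh1 and slot0 below 0.012 m and z of fresh1 in the frame of slot0 below 0.042 m) or (horizontal distance between fresh1 and slot1 below 0.012 m and z of fresh1 in the frame of slot1 below 0.042 m) or (horizontal distance between fresh1 and slot2 below 0.012 m and z of fresh1 in the frame of slot2 below 0.042 m)) and angle between fresh1's own x axis and vertical between 1.22 and 1.92 rad and contact force between the fingers and fresh1 below 0.2 N and ((horizontal distance between fresh2 and slot0 below 0.012 m and z of fresh2 in the frame of slot0 below 0.042 m) or (horizontal distance between fresh2 and slot1 below 0.012 m and z of fresh2 in the frame of slot1 below 0.042 m) or (horizontal distance between fresh2 and slot2 below 0.012 m and z of fresh2 in the frame of slot2 below 0.042 m)) and angle between fresh2's own x axis and vertical between 1.22 and 1.92 rad and contact force between the fingers and fresh2 below 0.2 N and horizontal distance between each of cured0, cured1, cured2 and turret_axis below 0.11 m), for 0.3 s.
At the end, for the whole second after the job is handed in: Turret at rest three clicks from its start (within 0.12 rad); every magenta bangle in its slot (within 12 mm of the middle, 20 degrees of upright); every blue bangle at rest in the bin (centre inside its walls, under 65 mm above its underside); all released ((value of joint turret between 3.02 and 3.27 rad or value of joint turret between -3.27 and -3.02 rad) and velocity of joint turret between -0.1 and 0.1 rad/s and ((horizontal distance between fresh0 and slot0 below 0.012 m and z of fresh0 in the frame of slot0 below 0.042 m) or (horizontal distance between fresh0 and slot1 below 0.012 m and z of fresh0 in the frame of slot1 below 0.042 m) or (horizontal distance between fresh0 and slot2 below 0.012 m and z of fresh0 in the frame of slot2 below 0.042 m)) and angle between fresh0's own x axis and vertical between 1.22 and 1.92 rad and contact force between the fingers and fresh0 below 0.2 N and ((horizontal distance between fresh1 and slot0 below 0.012 m and z of fresh1 in the frame of slot0 below 0.042 m) or (horizontal distance between fresh1 and slot1 below 0.012 m and z of fresh1 in the frame of slot1 below 0.042 m) or (horizontal distance between fresh1 and slot2 below 0.012 m and z of fresh1 in the frame of slot2 below 0.042 m)) and angle between fresh1's own x axis and vertical between 1.22 and 1.92 rad and contact force between the fingers and fresh1 below 0.2 N and ((horizontal distance between fresh2 and slot0 below 0.012 m and z of fresh2 in the frame of slot0 below 0.042 m) or (horizontal distance between fresh2 and slot1 below 0.012 m and z of fresh2 in the frame of slot1 below 0.042 m) or (horizontal distance between fresh2 and slot2 below 0.012 m and z of fresh2 in the frame of slot2 below 0.042 m)) and angle between fresh2's own x axis and vertical between 1.22 and 1.92 rad and contact force between the fingers and fresh2 below 0.2 N and x of cured0 in the frame of bin between -0.12 and 0.12 m and y of cured0 in the frame of bin between -0.095 and 0.095 m and z of each of cured0, cured1, cured2 in the frame of bin below 0.065 m and linear speed of each of cured0, cured1, cured2 below 0.03 m/s and contact force between the fingers and cured0 below 0.2 N and x of cured1 in the frame of bin between -0.12 and 0.12 m and y of cured1 in the frame of bin between -0.095 and 0.095 m and contact force between the fingers and cured1 below 0.2 N and x of cured2 in the frame of bin between -0.12 and 0.12 m and y of cured2 in the frame of bin between -0.095 and 0.095 m and contact force between the fingers and cured2 below 0.2 N); the robot touches nothing.
It fails at once if the white cup pushed more than 40 mm from its place (distance of cup from where it was at the start of the episode above 0.04 m).
It fails at once if a blue bangle dropped into the bin (falling faster than 1 m/s there, a drop of over 50 mm) ((x of cured0 in the frame of bin between -0.12 and 0.12 m and y of cured0 in the frame of bin between -0.095 and 0.095 m and z of cured0 in the frame of bin below 0.07 m and linear speed of cured0 above 1 m/s) or (x of cured1 in the frame of bin between -0.12 and 0.12 m and y of cured1 in the frame of bin between -0.095 and 0.095 m and z of cured1 in the frame of bin below 0.07 m and linear speed of cured1 above 1 m/s) or (x of cured2 in the frame of bin between -0.12 and 0.12 m and y of cured2 in the frame of bin between -0.095 and 0.095 m and z of cured2 in the frame of bin below 0.07 m and linear speed of cured2 above 1 m/s)).
Of fresh0, fresh1, fresh2 only 2 to 3 are there at a start; the rules pass over those that are not, and their reading is None.
Of cured0, cured1, cured2 only 2 to 3 are there at a start; the rules pass over those that are not, and their reading is None.
At some moment in a run one of bin may be knocked a few centimetres aside while the robot is not near it.
It also fails if it takes over 210 s, if anything falls off the work surface, if the arm or the gripper's body presses on something with over 40 N, if the wrist force passes 120 N, or if a joint passes its speed limit or range.

## Working session

There is one attempt and no reset: what is moved stays moved. The work goes in short steps, Python scripts to look and compute and a tool call to move; the robot and the scene stay as the last step left them, time stands still between calls to the robot, and variables do not carry over. Pictures are saved under pics/ and viewed, at most 14 in all, crops included, and the job is handed in when it is done.

Besides the shell and the picture viewer there is one more tool, called after "Call:" as name(argument=value, ...), one argument or row to a line, values as JSON. carry_out: Moves the arm, as the interface text tells. Its arguments: {"type":"object","properties":{"rows":{"type":"array"},"newtons":{"type":"number"}},"required":["rows"]}

```bash
ls; mkdir -p pics
python3 - <<'E'
from workcell import env
import cv2,numpy as np
for n in ("top","side"):
    im=env.camera(n); cv2.imwrite(f"pics/{n}0.png",cv2.resize(im,(800,600),interpolation=cv2.INTER_CUBIC)); m=env.camera_model(n); print(n,np.round(m["intrinsics"],1).tolist(),np.round(m["T"],3).tolist())
print(env.read_state(), env.hold_point_z)
E
```

```text
pics
top [[489.2, 0.0, 266.0], [0.0, 489.2, 191.0], [0.0, 0.0, 1.0]] [[-0.051, -0.97, 0.238, 0.165], [-0.999, 0.051, -0.006, 0.043], [-0.006, -0.238, -0.971, 1.418], [0.0, 0.0, 0.0, 1.0]]
side [[403.6, 0.0, 249.4], [0.0, 403.6, 187.2], [0.0, 0.0, 1.0]] [[0.887, -0.309, 0.343, 0.062], [-0.462, -0.6, 0.653, -0.727], [0.004, -0.738, -0.675, 0.94], [0.0, 0.0, 0.0, 1.0]]
{'t': 0.1, 'q': array([ 1.03469643e+00,  3.81127892e-01,  1.29815230e+00,  2.03285308e-05,
        1.46359655e+00, -2.15311021e-01]), 'qd': array([-6.88248829e-04, -1.12142433e-03, -3.62877362e-03,  5.59390151e-05,
        1.34381021e-03, -1.03565190e-03]), 'effort': array([ 3.92748305e-03, -4.49226022e+01, -2.31653327e+01, -1.94479321e-04,
        3.76390628e-03,  2.30175226e-05]), 'ee_pos': array([0.17329243, 0.52171652, 0.23078493]), 'ee_rot': array([-2.44984437e-04,  1.59708639e-01,  9.87163987e-01, -5.93551847e-04]), 'force': array([-0.33462589,  1.17166573,  0.21539415]), 'ft_torque': array([ 0.00313413, -0.0516707 ,  0.063115  ]), 'finger_force': 0.0, 'opening': 0.08575841878972264} 0.0187
```

View pics/top0.png

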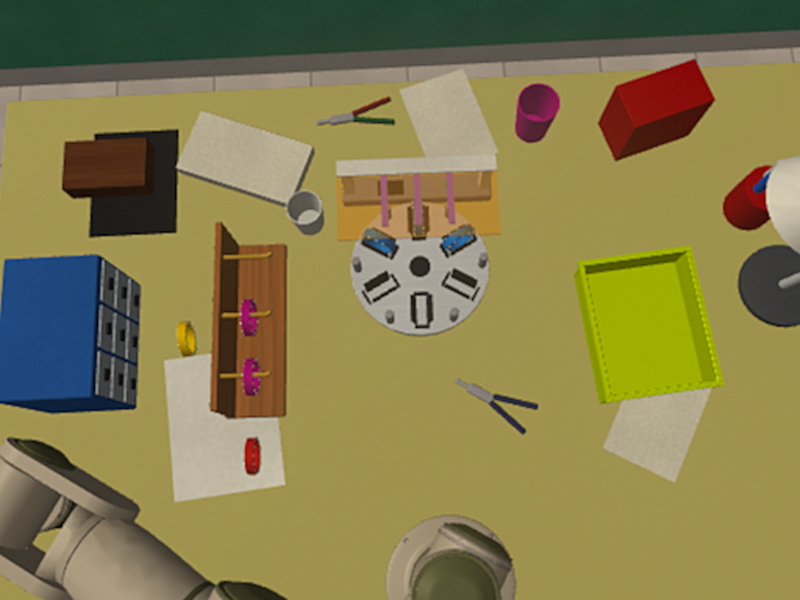

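View pics/side0.png

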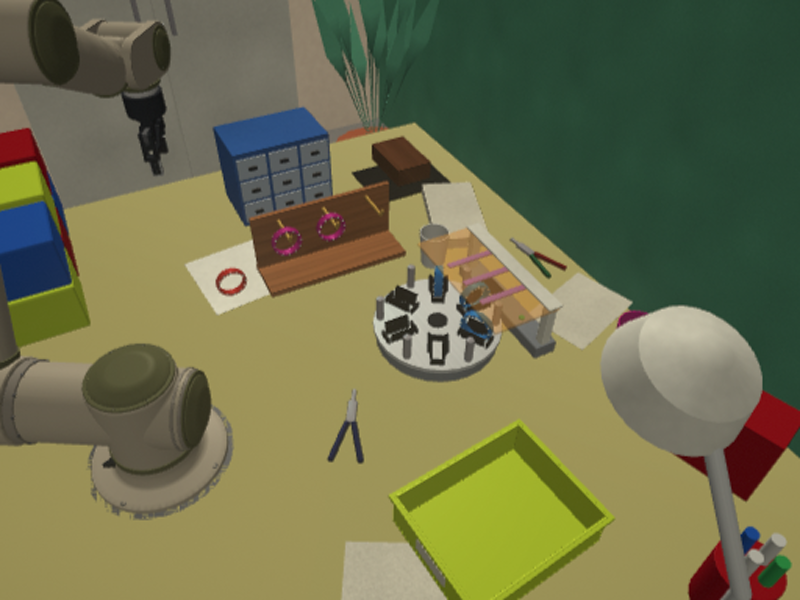

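Run:
```python
import cv2,numpy as np
from workcell import env
t=env.camera("top"); s=env.camera("side")
c=lambda im,x,y,w,h,k:cv2.resize(im[y:y+h,x:x+w],None,fx=k,fy=k,interpolation=cv2.INTER_CUBIC)
cv2.imwrite("pics/c1.png",c(t,210,90,120,130,4.6))
cv2.imwrite("pics/c2.png",c(t,120,130,120,150,4))
cv2.imwrite("pics/c3.png",c(s,150,110,210,140,3.8))
```

```text
(no output)
```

View pics/c1.png

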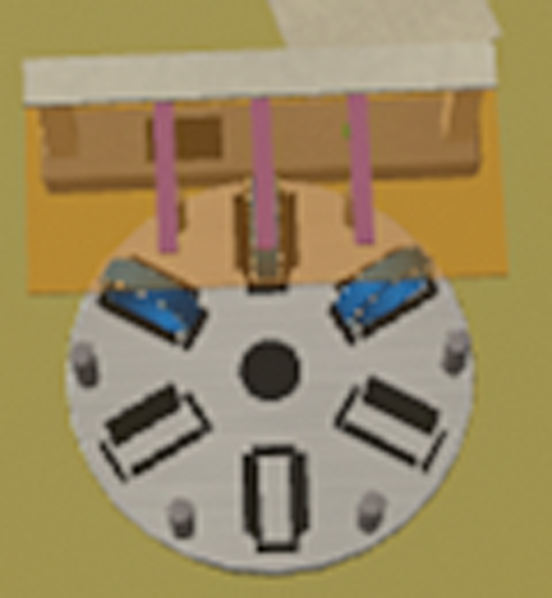

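View pics/c2.png

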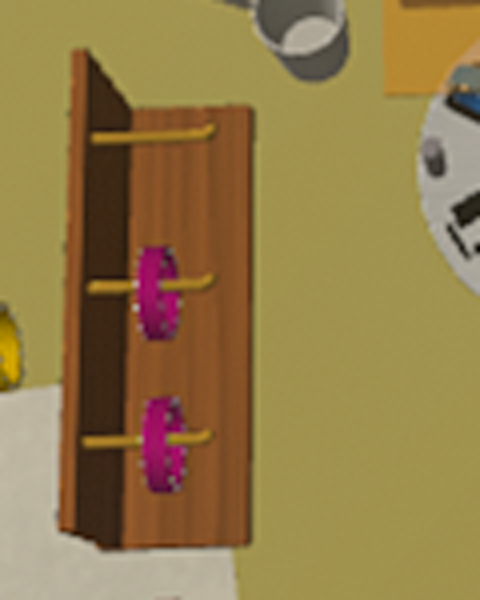

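View pics/c3.png

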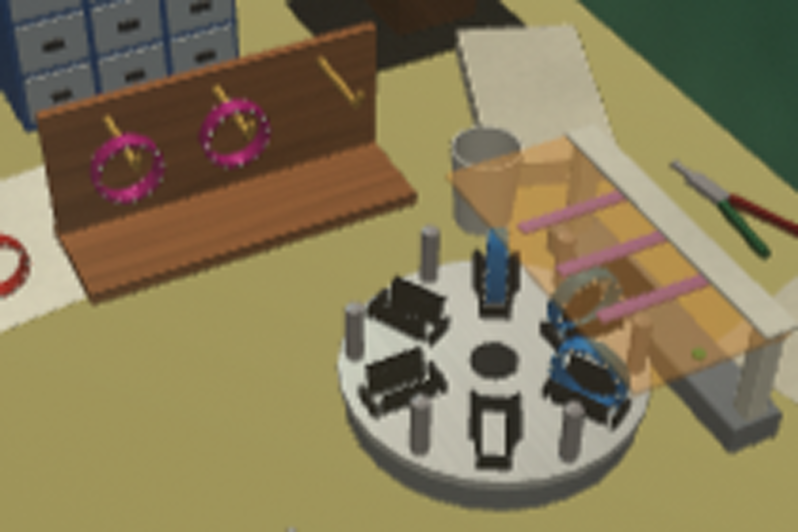

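```bash
cat > h.py <<'E'
from workcell import env
import numpy as np, cv2
from scipy.spatial.transform import Rotation as Ro
from scipy.optimize import least_squares
M={n:env.camera_model(n) for n in("top","side")}
def proj(n,P):
    K,T=np.array(M[n]["intrinsics"]),np.array(M[n]["T"]); p=(np.atleast_2d(P)-T[:3,3])@T[:3,:3]@K.T
    return p[:,:2]/p[:,2:]
def at(n,uv,z):
    K,T=np.array(M[n]["intrinsics"]),np.array(M[n]["T"]); d=T[:3,:3]@np.linalg.solve(K,[*uv,1]); o=T[:3,3]
    return o+d*(z-o[2])/d[2]
def pose():
    s=env.read_state(); q=s["ee_rot"]; return s,np.array(s["ee_pos"]),Ro.from_quat([q[1],q[2],q[3],q[0]])
def go(target,yaw=None):
    "tool-frame move to TCP target; yaw = world angle (deg) of tool y, tool down"
    s,p,R=pose(); d=R.inv().apply(np.array(target)-p); m=R.as_matrix(); y=np.degrees(np.arctan2(m[1,1],m[0,1]))
    print("pos",p.round(4),"yaw",round(y,1),"tilt",m[:,2].round(4),"shift units",(d/.025).round(2),"q6",np.degrees(s["q"][[0,5]]).round(0))
    if yaw is not None:
        D=Ro.from_matrix(np.c_[[-np.sin(np.radians(yaw))*-1,-np.cos(np.radians(yaw)),0],[np.cos(np.radians(yaw)),np.sin(np.radians(yaw)),0],[0,0,-1]])
        print("turn units",(np.degrees((R.inv()*D).as_rotvec())/6).round(2))
E
python3 - <<'E'
from h import *
a=lambda x,y:(210+x/4.6,90+y/4.6); b=lambda x,y:(120+x/4,130+y/4); c=lambda x,y:(150+x/3.8,110+y/3.8)
# turret: axis x,y, phi (direction of shield x)
pins=[(150,a(82,349),c(429,230)),(90,None,None)]
# angles rel. turret x: left(+y) side pins: 90 at top-left(83), 150 bottom-left(180), 210 bottom right(372), 270 right(455)
top={90:a(81,350),150:a(180,506),210:a(371,498),270:a(456,336)}
side={90:c(429,230),150:c(354,308),210:c(420,398),270:c(572,406)}
def pin(x,th): t=x[2]+np.radians(th); return [x[0]+.116*np.cos(t),x[1]+.116*np.sin(t),.097]
f=lambda x:np.concatenate([proj(n,pin(x,k))[0]-v for n,d in(("top",top),("side",side)) for k,v in d.items()])
r=least_squares(f,[.5,.05,0],x_scale=[.01,.01,.01]); print("turret",r.x,r.fun.round(1))
print("slots",[ (np.array([r.x[0]+.085*np.cos(r.x[2]+k),r.x[1]+.085*np.sin(r.x[2]+k)])).round(4) for k in np.radians([120,180,240])])
print("hub",at("top",a(270,370),.042),"slot180",at("top",a(274,500),.042))
# rack: i=-1 near..: local x dir; pegs -y
tipt={"n":b(208,433),"m":b(208,279),"f":b(210,129)}
baset={"n":b(84,442),"m":b(90,288),"f":b(94,138)}
for k in tipt: print(k,at("top",tipt[k],.146),at("top",baset[k],.130))
s=dict(n=(c(137,160),c(108,118)),m=(c(248,130),c(217,88)),f=(c(356,98),c(321,60)))
for k in s: print(k,at("side",s[k][0],.146),at("side",s[k][1],.130))
print("bang m",at("top",b(158,293),.107),at("side",c(236,133),.107)," n",at("top",b(165,445),.107),at("side",c(128,168),.107))
for p in [(578,265),(690,250),(720,385),(605,402)]: print("bin",at("top",np.array(p)*.64,.075))
print("cup",at("top",np.array((305,205))*.64,.085))
E
```

```text
turret [ 0.56499997  0.02363223 -0.0143483 ] [-0.4 -0.  -0.4  0.1 -0.   0.3  0.3 -0.   0.  -0.2 -0.2 -0.4  0.1  0.6
  0.6  0.3]
slots [array([0.5236, 0.0978]), array([0.48  , 0.0249]), array([ 0.5214, -0.0494])]
hub [0.56363359 0.02268113 0.042     ] slot180 [0.47881122 0.02463625 0.042     ]
n [0.3624975  0.28671239 0.146     ] [0.36326812 0.37193347 0.13      ]
m [0.46594111 0.28613772 0.146     ] [0.4676907  0.36887862 0.13      ]
f [0.57052139 0.2841968  0.146     ] [0.57339431 0.36705713 0.13      ]
n [0.36160477 0.28227748 0.146     ] [0.36670888 0.37212071 0.13      ]
m [0.46242066 0.27828885 0.146     ] [0.47149297 0.37052007 0.13      ]
f [0.56734881 0.27804578 0.146     ] [0.576124   0.36797961 0.13      ]
bang m [0.46711023 0.32798146 0.107     ] [0.47057437 0.32847524 0.107     ]  n [0.36192092 0.32321009 0.107     ] [0.36513671 0.32463262 0.107     ]
bin [ 0.54122618 -0.26537808  0.075     ]
bin [ 0.55884703 -0.47304929  0.075     ]
bin [ 0.30961173 -0.49172072  0.075     ]
bin [ 0.29046911 -0.2871023   0.075     ]
cup [0.68045734 0.22953966 0.085     ]
```

```bash
python3 -c "
from h import *
go([.342,.324,.2],88.8)"
```

```text
pos [0.1733 0.5218 0.231 ] yaw 71.6 tilt [-4.e-04 -7.e-04 -1.e+00] shift units [-8.9  -5.38  1.24] q6 [ 59. -12.]Traceback (most recent call last):
  File "<string>", line 3, in <module>
    go([.342,.324,.2],88.8)
    ~~^^^^^^^^^^^^^^^^^^^^^
  File "h.py", line 19, in go
    D=Ro.from_matrix(np.c_[[-np.sin(np.radians(yaw))*-1,-np.cos(np.radians(yaw)),0],[np.cos(np.radians(yaw)),np.sin(np.radians(yaw)),0],[0,0,-1]])
  File "scipy/spatial/transform/_rotation.pyx", line 1143, in scipy.spatial.transform._rotation.Rotation.from_matrix
ValueError: Non-positive determinant (left-handed or null coordinate frame) in rotation matrix 0: [[ 0.99978068  0.02094242  0.        ]
 [-0.02094242  0.99978068  0.        ]
 [ 0.          0.         -1.        ]].
```

```bash
sed -i 's/-np.sin(np.radians(yaw))\*-1,-np.cos(np.radians(yaw)),0/-np.sin(np.radians(yaw)),np.cos(np.radians(yaw)),0/' h.py; tail -3 h.py
```

```text
if yaw is not None:
        D=Ro.from_matrix(np.c_[[-np.sin(np.radians(yaw)),np.cos(np.radians(yaw)),0],[np.cos(np.radians(yaw)),np.sin(np.radians(yaw)),0],[0,0,-1]])
        print("turn units",(np.degrees((R.inv()*D).as_rotvec())/6).round(2))
```

Call:
carry_out(
  rows=[
    [0, 0, 0, -0.99, -0.6, 0.14, 47],
    [0, 0, 0, -0.99, -0.6, 0.14, 47],
    [0, 0, 0, -0.99, -0.6, 0.14, 47],
    [0, 0, 0, -0.99, -0.6, 0.14, 47],
    [0, 0, 0, -0.99, -0.6, 0.14, 47],
    [0, 0, 0, -0.99, -0.6, 0.14, 47],
    [0, 0, 0, -0.99, -0.6, 0.14, 47],
    [0, 0, 0, -0.99, -0.6, 0.14, 47],
    [0, 0, 0, -0.98, -0.58, 0.12, 47],
    [0, 0, -0.96, 0, 0, 0, 47],
    [0, 0, -0.96, 0, 0, 0, 47],
    [0, 0, -0.96, 0, 0, 0, 47],
  ],
  newtons=30,
)

```text
t: 1.2
ee_pos: [0.3424, 0.3236, 0.2002]
ee_rot: [-0.0, 0.008, 1.0, -0.0]
force: [-0.7, 0.4, -0.0]
opening: 0.0401
finger_force: 0.0
```

```bash
python3 -c "
from h import *
go([.342,.324,.106],88.8); print(env.read_state()['opening'])
im=env.camera('side'); cv2.imwrite('pics/s1.png',cv2.resize(im[70:230,120:330],None,fx=3.8,fy=3.7,interpolation=cv2.INTER_CUBIC))"
```

```text
pos [0.3424 0.3236 0.2002] yaw 89.1 tilt [-5.e-04 -2.e-04 -1.e+00] shift units [0.02 0.02 3.77] q6 [ 29. -60.]
turn units [-0.   -0.    0.05]
0.04007779926162832
```

View pics/s1.png

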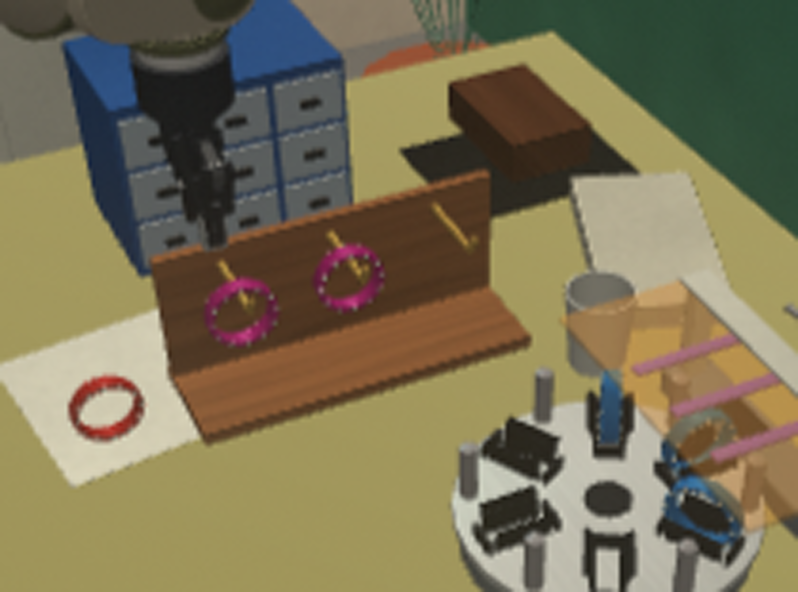

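The fingers (crop ~205,240) stand above the left side of the near magenta ring (240,312). The red ring at (105,408) is the decoy. Descending now.

Call:
carry_out(
  rows=[
    [0, 0, 0, 0, 0, 0.9, 47],
    [0, 0, 0, 0, 0, 0.9, 47],
    [0, 0, 0, 0, 0, 0.8, 47],
    [0, 0, 0, 0, 0, 0.6, 47],
    [0, 0, 0, 0, 0, 0.4, 47],
    [0, 0, 0, 0, 0, 0.17, 47],
    [0, 0, 0, 0, 0, 0, 47],
  ],
)

```text
t: 1.83
ee_pos: [0.3418, 0.324, 0.1054]
ee_rot: [-0.001, 0.01, 1.0, -0.0]
force: [-0.5, -0.4, 0.1]
opening: 0.0402
finger_force: 0.0
```

Call:
carry_out(
  rows=[
    [0, 0, 0, 0, 0, 0, 30],
    [0, 0, 0, 0, 0, 0, 20],
    [0, 0, 0, 0, 0, 0, 10],
    [0, 0, 0, 0, 0, 0, 0],
    [0, 0, 0, 0, 0, 0, 0],
    [0, 0, 0, 0, 0, 0, 0],
    [0, 0, 0, 0, 0, 0, 0],
    [0, 0, 0, 0, 0, 0, 0],
  ],
  newtons=30,
)

```text
t: 2.5
ee_pos: [0.3425, 0.3243, 0.1066]
ee_rot: [0.001, 0.01, 1.0, 0.0]
force: [-1.1, -0.6, 5.3]
opening: 0.0155
finger_force: 31.8
```

Call:
carry_out(
  rows=[
    [0, 0, 0, 0, 0, -0.3, 0],
    [0, 0, 0, 0, 0, -0.4, 0],
    [0, 0, 0, 0, 0, -0.4, 0],
    [0, 0, 0, 0, 0, 0, 0],
    [0, 0, 0, 0, -0.5, 0, 0],
    [0, 0, 0, 0, -0.8, 0, 0],
    [0, 0, 0, 0, -0.8, 0, 0],
    [0, 0, 0, 0, -0.8, 0, 0],
    [0, 0, 0, 0, -0.8, -0.3, 0],
    [0, 0, 0, 0, -0.6, -0.6, 0],
    [0, 0, 0, 0, -0.3, -0.4, 0],
  ],
)

```text
t: 3.42
ee_pos: [0.3392, 0.2071, 0.1661]
ee_rot: [-0.001, 0.01, 1.0, -0.0]
force: [-0.0, 0.5, -0.7]
opening: 0.0149
finger_force: 31.0
```

```bash
python3 -c "
from h import *
go([.458,.0249,.20],89.2); print(env.read_state()['opening'])
im=env.camera('side'); im2=env.camera('top'); f=lambda a:cv2.resize(a,None,fx=2.7,fy=2.7,interpolation=cv2.INTER_CUBIC)
cv2.imwrite('pics/s2.png',np.hstack([f(im[50:250,140:285]),f(im2[130:330,110:255])]))"
```

```text
pos [0.3392 0.2071 0.1661] yaw 88.8 tilt [-1.7e-03 -8.0e-04 -1.0e+00] shift units [-4.9  -7.19 -1.36] q6 [ 14. -75.]
turn units [-0.01 -0.02 -0.06]
0.014870573232829308
```

View pics/s2.png

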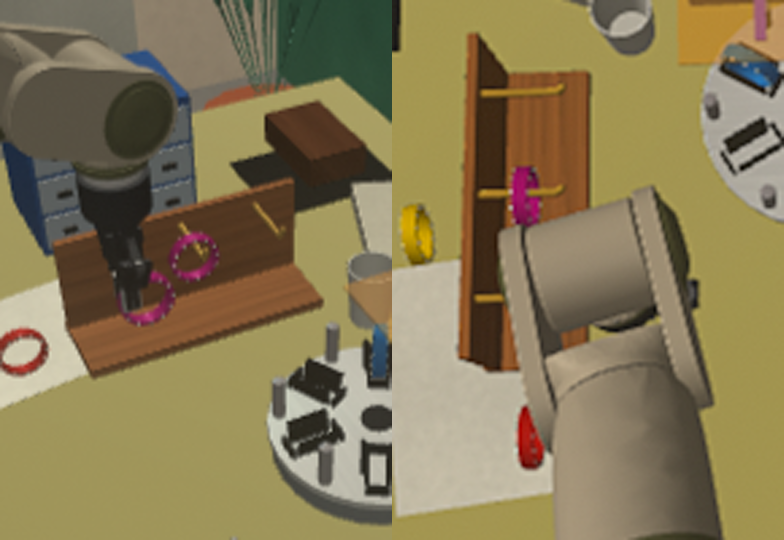

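Call:
carry_out(
  rows=[
    [0, 0, 0, -0.4, -0.6, -0.2, 0],
    [0, 0, 0, -0.6, -0.9, -0.2, 0],
    [0, 0, 0, -0.6, -0.9, -0.2, 0],
    [0, 0, 0, -0.6, -0.9, -0.2, 0],
    [0, 0, 0, -0.6, -0.9, -0.2, 0],
    [0, 0, 0, -0.6, -0.9, -0.2, 0],
    [0, 0, 0, -0.6, -0.9, -0.16, 0],
    [0, 0, 0, -0.5, -0.7, 0, 0],
    [0, 0, 0, -0.4, -0.49, 0, 0],
    [0, 0, 0, 0, 0, 0, 0],
    [0, 0, 0, 0, 0, 0, 0],
  ],
)

```text
t: 4.43
ee_pos: [0.4586, 0.0273, 0.199]
ee_rot: [-0.001, 0.01, 1.0, 0.0]
force: [-0.3, 0.1, 0.7]
opening: 0.0154
finger_force: 31.0
```

```bash
python3 -c "
from h import *
go([.458,.0249,.20],89.2); print(env.read_state()['opening'])
print(at('side',(140+148/2.7,50+297/2.7),.166))
im=env.camera('side'); im2=env.camera('top'); f=lambda a:cv2.resize(a,None,fx=4,fy=4,interpolation=cv2.INTER_CUBIC)
cv2.imwrite('pics/s3.png',np.hstack([f(im[110:240,220:320]),f(im2[110:240,220:320])]))"
```

```text
pos [0.4586 0.0273 0.199 ] yaw 88.9 tilt [-2.1e-03  7.0e-04 -1.0e+00] shift units [ 0.02 -0.1  -0.04] q6 [ -11. -100.]
turn units [ 0.01 -0.02 -0.06]
0.015430949983601288
[0.36366448 0.20738887 0.166     ]
```

View pics/s3.png

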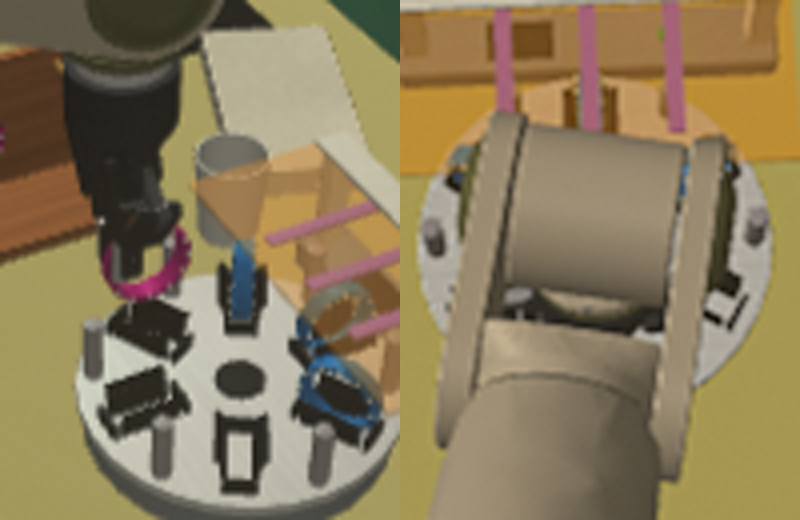

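Ring is held at the left of the side crop (145,262), plane aligned with the slot; lowering to just above the flared mouth.

Call:
carry_out(
  rows=[
    [0, 0, -0.06, 0.08, -0.1, 0.5, 0],
    [0, 0, 0, 0, 0, 0.9, 0],
    [0, 0, 0, 0, 0, 0.9, 0],
    [0, 0, 0, 0, 0, 0.7, 0],
    [0, 0, 0, 0, 0, 0.5, 0],
    [0, 0, 0, 0, 0, 0.26, 0],
    [0, 0, 0, 0, 0, 0, 0],
    [0, 0, 0, 0, 0, 0, 0],
  ],
)

```text
t: 5.2
ee_pos: [0.4569, 0.0251, 0.1065]
ee_rot: [0.0, 0.006, 1.0, -0.0]
force: [0.1, -0.4, -0.3]
opening: 0.0152
finger_force: 31.0
```

Call:
carry_out(
  rows=[
    [0, 0, 0, 0, 0, 0.1, 0],
    [0, 0, 0, 0, 0, 0.1, 0],
    [0, 0, 0, 0, 0, 0.1, 0],
    [0, 0, 0, 0, 0, 0, 0],
  ],
)

```text
t: 5.53
ee_pos: [0.4568, 0.0246, 0.0984]
ee_rot: [-0.0, 0.006, 1.0, 0.0]
force: [-0.1, 0.8, -0.5]
opening: 0.0154
finger_force: 31.0
```

Call:
carry_out(
  rows=[
    [0, 0, 0, 0, 0, 0.1, 0],
    [0, 0, 0, 0, 0, 0.1, 0],
    [0, 0, 0, 0, 0, 0, 0],
  ],
)

```text
t: 5.78
ee_pos: [0.4568, 0.0246, 0.0932]
ee_rot: [-0.0, 0.007, 1.0, 0.0]
force: [-0.1, 0.0, -0.8]
opening: 0.015
finger_force: 31.0
```

Call:
carry_out(
  rows=[
    [0, 0, 0, 0, 0, 0.1, 0],
    [0, 0, 0, 0, 0, 0.1, 0],
    [0, 0, 0, 0, 0, 0.1, 0],
    [0, 0, 0, 0, 0, 0, 0],
  ],
)

```text
t: 6.12
ee_pos: [0.4567, 0.0247, 0.0856]
ee_rot: [-0.0, 0.006, 1.0, 0.0]
force: [-0.4, 0.5, -0.5]
opening: 0.0153
finger_force: 31.0
```

Call:
carry_out(
  rows=[
    [0, 0, 0, 0, 0, 0.1, 0],
    [0, 0, 0, 0, 0, 0.1, 0],
    [0, 0, 0, 0, 0, 0.05, 0],
    [0, 0, 0, 0, 0, 0, 0],
  ],
)

```text
t: 6.45
ee_pos: [0.4568, 0.0246, 0.0795]
ee_rot: [-0.0, 0.006, 1.0, 0.0]
force: [0.2, 0.7, -0.4]
opening: 0.0152
finger_force: 31.0
```

Nearly seated, no side force. Release and back off.

Call:
carry_out(
  rows=[
    [0, 0, 0, 0, 0, 0.05, 0],
    [0, 0, 0, 0, 0, 0.03, 0],
    [0, 0, 0, 0, 0, 0, 25],
    [0, 0, 0, 0, 0, 0, 45],
    [0, 0, 0, 0, 0, 0, 47],
    [0, 0, 0, 0, 0, 0, 47],
    [0, 0, 0, 0, 0, 0, 47],
    [0, 0, 0, 0, 0, -0.5, 47],
    [0, 0, 0, 0, 0, -0.9, 47],
    [0, 0, 0, 0, 0, -1, 47],
    [0, 0, 0, 0, 0, -1, 47],
    [0, 0, 0, 0, 0, -1, 47],
  ],
)

```text
t: 7.45
ee_pos: [0.4567, 0.0247, 0.1891]
ee_rot: [-0.0, 0.006, 1.0, 0.0]
force: [0.1, -0.2, 0.7]
opening: 0.0399
finger_force: 0.0
```

```bash
python3 -c "
from h import *
go([.446,.328,.2],88.8)
im=env.camera('side'); f=lambda a:cv2.resize(a,None,fx=4,fy=4,interpolation=cv2.INTER_CUBIC)
cv2.imwrite('pics/s4.png',f(im[110:240,200:340]))"
```

```text
pos [0.4567 0.0247 0.1891] yaw 89.3 tilt [-2.e-04  0.e+00 -1.e+00] shift units [ 0.58 12.13 -0.44] q6 [ -12. -101.]
turn units [ 0.   -0.    0.08]
```

View pics/s4.png

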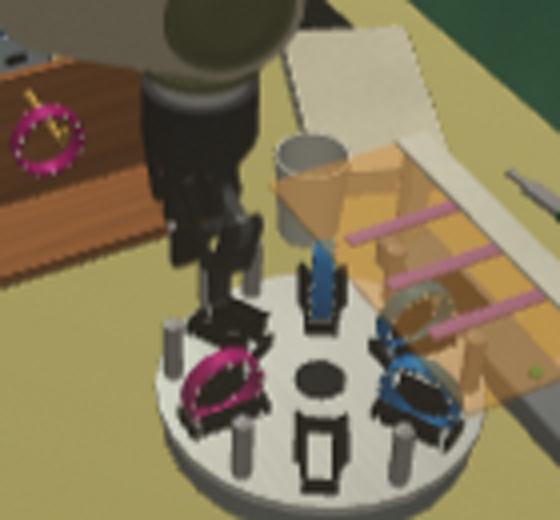

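Ring 0 stands in the front slot (222,388 in the crop). Now the second ring.

Call:
carry_out(
  rows=[
    [0, 0, 0, 0.05, 0.7, -0.3, 47],
    [0, 0, 0, 0.05, 1, -0.14, 47],
    [0, 0, 0, 0.05, 1, 0, 47],
    [0, 0, 0, 0.05, 1, 0, 47],
    [0, 0, 0, 0.05, 1, 0, 47],
    [0, 0, 0, 0.05, 1, 0, 47],
    [0, 0, 0, 0.05, 1, 0, 47],
    [0, 0, 0, 0.05, 1, 0, 47],
    [0, 0, 0, 0.05, 1, 0, 47],
    [0, 0, 0, 0.05, 1, 0, 47],
    [0, 0, 0, 0.05, 1, 0, 47],
    [0, 0, 0.08, 0.03, 0.8, 0, 47],
  ],
)

```text
t: 8.5
ee_pos: [0.4457, 0.3139, 0.1986]
ee_rot: [-0.0, 0.01, 1.0, 0.0]
force: [0.8, 0.3, 0.3]
opening: 0.0401
finger_force: 0.0
```

Call:
carry_out(
  rows=[
    [0, 0, 0, 0, 0.4, 0, 47],
    [0, 0, 0, 0, 0.23, 0, 47],
    [0, 0, 0, 0, 0, 0, 47],
    [0, 0, 0, 0, 0, 0, 47],
  ],
)

```text
t: 8.83
ee_pos: [0.4466, 0.3274, 0.1987]
ee_rot: [-0.0, 0.011, 1.0, -0.0]
force: [0.6, 0.5, -0.2]
opening: 0.04
finger_force: 0.0
```

```bash
python3 -c "
from h import *
go([.446,.328,.106],88.8)"
```

```text
pos [0.4466 0.3274 0.1987] yaw 88.8 tilt [-2.e-04 -4.e-04 -1.e+00] shift units [0.02 0.03 3.71] q6 [ 24. -65.]
turn units [-0.   -0.   -0.01]
```

Call:
carry_out(
  rows=[
    [0, 0, 0, 0, 0, 0.9, 47],
    [0, 0, 0, 0, 0, 0.9, 47],
    [0, 0, 0, 0, 0, 0.8, 47],
    [0, 0, 0, 0, 0, 0.6, 47],
    [0, 0, 0, 0, 0, 0.4, 47],
    [0, 0, 0, 0, 0, 0.1, 47],
    [0, 0, 0, 0, 0, 0, 47],
  ],
)

```text
t: 9.42
ee_pos: [0.4466, 0.3274, 0.1063]
ee_rot: [-0.0, 0.011, 1.0, -0.0]
force: [-0.1, 0.3, 0.2]
opening: 0.04
finger_force: 0.0
```

Call:
carry_out(
  rows=[
    [0, 0, 0, 0, 0, 0, 30],
    [0, 0, 0, 0, 0, 0, 20],
    [0, 0, 0, 0, 0, 0, 10],
    [0, 0, 0, 0, 0, 0, 0],
    [0, 0, 0, 0, 0, 0, 0],
    [0, 0, 0, 0, 0, 0, 0],
    [0, 0, 0, 0, 0, 0, 0],
    [0, 0, 0, 0, 0, 0, 0],
  ],
  newtons=30,
)

```text
t: 10.08
ee_pos: [0.447, 0.3282, 0.1072]
ee_rot: [0.001, 0.011, 1.0, 0.0]
force: [0.0, -0.6, 6.2]
opening: 0.0152
finger_force: 31.6
```

Call:
carry_out(
  rows=[
    [0, 0, 0, 0, 0, -0.3, 0],
    [0, 0, 0, 0, 0, -0.4, 0],
    [0, 0, 0, 0, 0, -0.4, 0],
    [0, 0, 0, 0, 0, 0, 0],
    [0, 0, 0, 0, -0.5, 0, 0],
    [0, 0, 0, 0, -0.8, 0, 0],
    [0, 0, 0, 0, -0.8, 0, 0],
    [0, 0, 0, 0, -0.8, 0, 0],
    [0, 0, 0, 0, -0.8, -0.3, 0],
    [0, 0, 0, 0, -0.6, -0.6, 0],
    [0, 0, 0, 0, -0.2, -0.6, 0],
    [0, 0, 0, 0, 0, -0.4, 0],
  ],
)

```text
t: 11.08
ee_pos: [0.444, 0.2137, 0.1822]
ee_rot: [0.0, 0.012, 1.0, -0.0]
force: [0.5, -0.5, -0.2]
opening: 0.0152
finger_force: 30.8
```

```bash
python3 -c "
from h import *
go([.512,.118,.20],29.2); print(env.read_state()['opening'])
im=env.camera('side'); f=lambda a:cv2.resize(a,None,fx=4,fy=4,interpolation=cv2.INTER_CUBIC)
cv2.imwrite('pics/s5.png',f(im[60:200,150:310]))"
```

```text
pos [0.444  0.2137 0.1822] yaw 88.7 tilt [ 2.e-04 -3.e-04 -1.e+00] shift units [-2.81 -3.76 -0.71] q6 [ 12. -77.]
turn units [-0.    0.    9.91]
0.01517865488078101
```

View pics/s5.png

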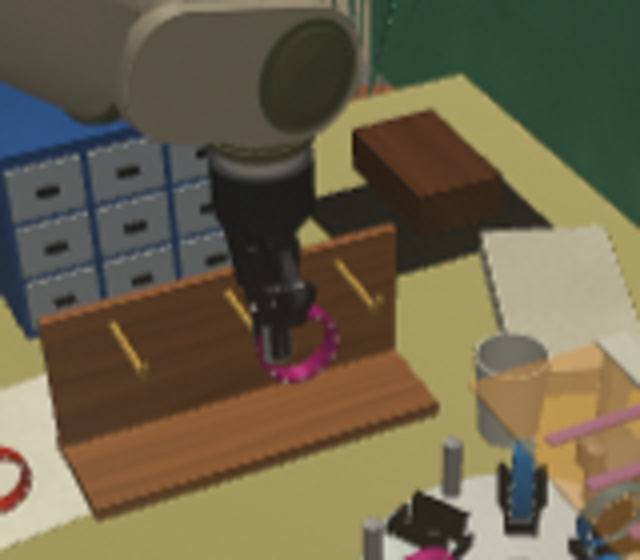

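Call:
carry_out(
  rows=[
    [0, 0, 0.5, 0, -0.2, -0.1, 0],
    [0, 0, 1, 0, 0, -0.2, 0],
    [0, 0, 1, 0, 0, -0.2, 0],
    [0, 0, 1, 0, 0, -0.2, 0],
    [0, 0, 1, 0, 0, 0, 0],
    [0, 0, 1, 0, 0, 0, 0],
    [0, 0, 1, 0, 0, 0, 0],
    [0, 0, 1, 0, 0, 0, 0],
    [0, 0, 1, 0, 0, 0, 0],
    [0, 0, 1, 0, 0, 0, 0],
    [0, 0, 0.41, 0, 0, 0, 0],
  ],
)

```text
t: 12.05
ee_pos: [0.4435, 0.2101, 0.198]
ee_rot: [-0.0, 0.507, 0.862, -0.0]
force: [0.0, -0.7, -1.0]
opening: 0.0154
finger_force: 30.9
```

```bash
python3 -c "
from h import *
print(at('side',(150+299/4,60+341/4),.182))
u=np.array([np.cos(np.radians(119.2)),np.sin(np.radians(119.2))]); c=np.array([.565,.0236])
p=c+u*(.085+.0235); print(p)
go([*p,.20],29.2)"
```

```text
[0.46846964 0.21409841 0.182     ]
[0.51206723 0.11831205]
pos [0.4435 0.2101 0.198 ] yaw 29.0 tilt [-1.3e-03 -4.0e-04 -1.0e+00] shift units [-4.54  0.62 -0.08] q6 [ 12. -18.]
turn units [-0.01 -0.   -0.03]
```

Call:
carry_out(
  rows=[
    [0, 0, -0.03, -0.5, 0.07, -0.08, 0],
    [0, 0, 0, -0.8, 0.1, 0, 0],
    [0, 0, 0, -0.8, 0.1, 0, 0],
    [0, 0, 0, -0.8, 0.1, 0, 0],
    [0, 0, 0, -0.8, 0.1, 0, 0],
    [0, 0, 0, -0.5, 0.1, 0, 0],
    [0, 0, 0, -0.34, 0.05, 0, 0],
    [0, 0, 0, 0, 0, 0, 0],
    [0, 0, 0, 0, 0, 0, 0],
  ],
)

```text
t: 12.8
ee_pos: [0.5129, 0.1196, 0.2005]
ee_rot: [-0.0, 0.504, 0.864, -0.0]
force: [-0.4, 0.6, -0.5]
opening: 0.0152
finger_force: 30.9
```

```bash
python3 -c "
from h import *
go([.5121,.1183,.105],29.2)
im=env.camera('side'); f=lambda a:cv2.resize(a,None,fx=4,fy=4,interpolation=cv2.INTER_CUBIC)
cv2.imwrite('pics/s6.png',f(im[100:240,200:340]))"
```

```text
pos [0.5129 0.1196 0.2005] yaw 29.5 tilt [-9.e-04  2.e-04 -1.e+00] shift units [-0.03 -0.05  3.82] q6 [  0. -29.]
turn units [-0.01 -0.01  0.05]
```

View pics/s6.png

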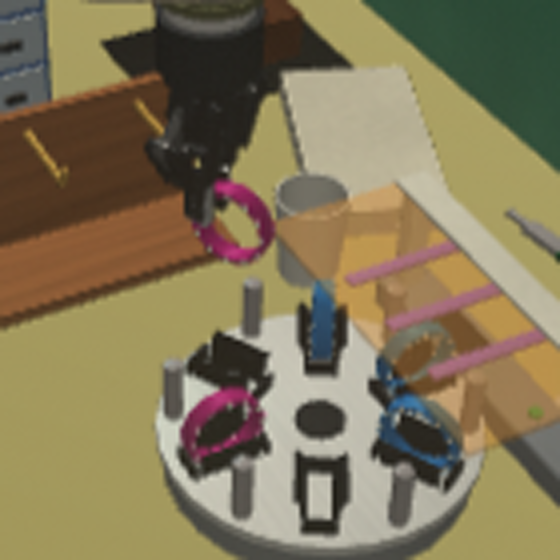

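The second ring hangs at (234,221), over the left open slot (230,360), plane radial. Lower.

Call:
carry_out(
  rows=[
    [0, 0, 0.05, -0.03, -0.05, 0.5, 0],
    [0, 0, 0, 0, 0, 0.9, 0],
    [0, 0, 0, 0, 0, 0.9, 0],
    [0, 0, 0, 0, 0, 0.7, 0],
    [0, 0, 0, 0, 0, 0.5, 0],
    [0, 0, 0, 0, 0, 0.3, 0],
    [0, 0, 0, 0, 0, 0, 0],
    [0, 0, 0, 0, 0, 0, 0],
  ],
)

```text
t: 13.52
ee_pos: [0.5125, 0.1186, 0.1062]
ee_rot: [0.0, 0.506, 0.863, 0.0]
force: [-0.0, 0.1, -0.3]
opening: 0.0154
finger_force: 30.8
```

Call:
carry_out(
  rows=[
    [0, 0, 0, 0, 0, 0.1, 0],
    [0, 0, 0, 0, 0, 0.1, 0],
    [0, 0, 0, 0, 0, 0.1, 0],
    [0, 0, 0, 0, 0, 0.1, 0],
    [0, 0, 0, 0, 0, 0.1, 0],
    [0, 0, 0, 0, 0, 0, 0],
  ],
)

```text
t: 14.02
ee_pos: [0.5124, 0.1181, 0.0928]
ee_rot: [-0.0, 0.506, 0.862, -0.0]
force: [0.0, 1.1, -0.9]
opening: 0.0153
finger_force: 30.8
```

Call:
carry_out(
  rows=[
    [0, 0, 0, 0, 0, 0.1, 0],
    [0, 0, 0, 0, 0, 0.1, 0],
    [0, 0, 0, 0, 0, 0.1, 0],
    [0, 0, 0, 0, 0, 0, 0],
  ],
)

```text
t: 14.35
ee_pos: [0.5124, 0.1181, 0.0853]
ee_rot: [-0.0, 0.506, 0.862, -0.0]
force: [-0.6, -0.2, -0.3]
opening: 0.0154
finger_force: 30.8
```

Call:
carry_out(
  rows=[
    [0, 0, 0, 0, 0, 0.1, 0],
    [0, 0, 0, 0, 0, 0.1, 0],
    [0, 0, 0, 0, 0, 0.1, 0],
    [0, 0, 0, 0, 0, 0, 25],
    [0, 0, 0, 0, 0, 0, 45],
    [0, 0, 0, 0, 0, 0, 45],
    [0, 0, 0, 0, 0, 0, 45],
    [0, 0, 0, 0, 0, -0.5, 45],
    [0, 0, 0, 0, 0, -0.9, 45],
    [0, 0, 0, 0, 0, -1, 45],
    [0, 0, 0, 0, 0, -1, 45],
    [0, 0, 0, 0, 0, -0.8, 45],
  ],
)

```text
t: 15.35
ee_pos: [0.5128, 0.1181, 0.1854]
ee_rot: [0.001, 0.506, 0.863, 0.0]
force: [0.2, 0.7, -0.4]
opening: 0.0386
finger_force: 0.0
```

```bash
python3 -c "
from h import *
t=np.radians(89.2+0); p=np.array([.565,.0236])+.116*np.array([np.cos(t),np.sin(t)]); print(p)
go([*p,.18],-150)
im=env.camera('side'); im2=env.camera('top');f=lambda a:cv2.resize(a,None,fx=4,fy=4,interpolation=cv2.INTER_CUBIC)
cv2.imwrite('pics/s7.png',np.hstack([f(im[100:240,200:300]),f(im2[90:230,225:325])]))"
```

```text
[0.56661961 0.13958869]
pos [0.5128 0.1181 0.1854] yaw 29.2 tilt [ 0.0018  0.     -1.    ] shift units [-0.3   2.3   0.22] q6 [  0. -29.]
turn units [ 1.000e-02 -2.000e-02  2.987e+01]
```

View pics/s7.png

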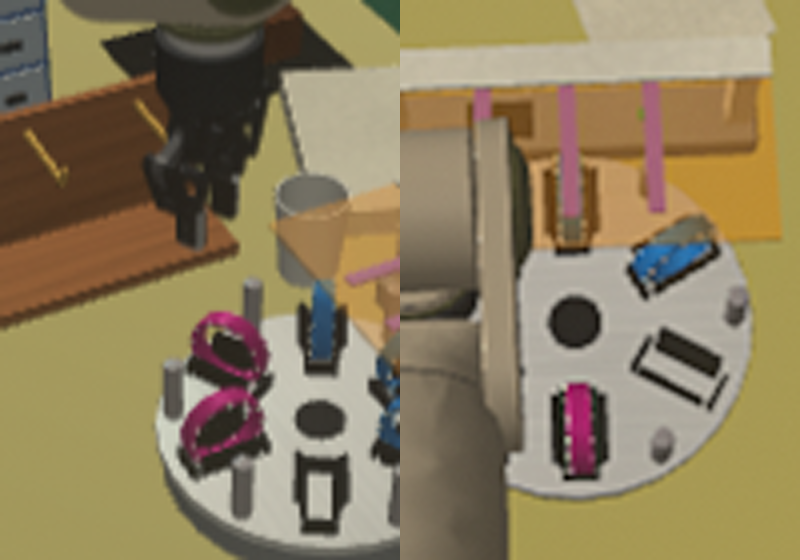

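Both fresh rings are seated: (230,348) and (222,430) in the side half, and in the top half at (578,430). Now to turn: I'll cage the pin at 150° and sweep it to 210°, three times.

```bash
cat >> h.py <<'E'
def pinat(th,r=.116): t=np.radians(th-.8); return np.array([.565+r*np.cos(t),.0236+r*np.sin(t)])
E
python3 -c "
from h import *
p=pinat(150);print(p,pinat(210))
go([*p,.18],59.2)"
```

```text
[0.46536065 0.08299697] [ 0.46374104 -0.03299172]
pos [0.514  0.1182 0.1866] yaw 29.2 tilt [ 0.0067  0.     -1.    ] shift units [-0.28 -2.39  0.25] q6 [  0. -29.]
turn units [ 0.05  0.05 -5.  ]
```

Call:
carry_out(
  rows=[
    [0, 0, 0, -0.07, -0.6, 0.05, 30],
    [0, 0, 0, -0.07, -0.6, 0.05, 30],
    [0, 0, 0, -0.07, -0.6, 0.05, 30],
    [0, 0, 0, -0.07, -0.59, 0, 30],
    [0, 0, -0.8, 0, 0, 0, 30],
    [0, 0, -0.9, 0, 0, 0, 30],
    [0, 0, -0.9, 0, 0, 0, 30],
    [0, 0, -0.9, 0, 0, 0, 30],
    [0, 0, -0.9, 0, 0, 0, 30],
    [0, 0, -0.6, 0, 0, 0, 30],
    [0, 0, 0, 0, 0, 0, 30],
    [0, 0, 0, 0, 0, 0, 30],
  ],
)

```text
t: 16.45
ee_pos: [0.4636, 0.0829, 0.1791]
ee_rot: [-0.0, 0.267, 0.964, -0.0]
force: [0.2, 0.6, 0.1]
opening: 0.0257
finger_force: 0.0
```

```bash
python3 -c "
from h import *
go([*pinat(150),.075],59.2)"
```

```text
pos [0.4636 0.0829 0.1791] yaw 59.1 tilt [-8.e-04  1.e-04 -1.e+00] shift units [-0.06  0.04  4.16] q6 [ -4. -63.]
turn units [-0.   -0.01 -0.02]
```

Call:
carry_out(
  rows=[
    [0, 0, 0, -0.06, 0.04, 0.7, 30],
    [0, 0, 0, 0, 0, 0.9, 30],
    [0, 0, 0, 0, 0, 0.7, 30],
    [0, 0, 0, 0, 0, 0.6, 30],
    [0, 0, 0, 0, 0, 0.6, 30],
    [0, 0, 0, 0, 0, 0.4, 30],
    [0, 0, 0, 0, 0, 0.26, 30],
    [0, 0, 0, 0, 0, 0, 30],
  ],
)

```text
t: 17.12
ee_pos: [0.4651, 0.083, 0.0744]
ee_rot: [-0.001, 0.266, 0.964, -0.0]
force: [-0.2, -0.0, -0.0]
opening: 0.0255
finger_force: 0.0
```

Call:
carry_out(
  rows=[
    [0, 0, -0.42, -0.004, -0.2, 0, 30],
    [0, 0, -0.42, -0.004, -0.2, 0, 30],
    [0, 0, -0.42, -0.004, -0.2, 0, 30],
    [0, 0, -0.42, -0.004, -0.2, 0, 30],
    [0, 0, -0.42, -0.004, -0.2, 0, 30],
    [0, 0, -0.42, -0.004, -0.2, 0, 30],
    [0, 0, -0.42, -0.004, -0.2, 0, 30],
    [0, 0, -0.42, -0.004, -0.2, 0, 30],
  ],
)

```text
t: 17.78
ee_pos: [0.4518, 0.0463, 0.0759]
ee_rot: [0.001, 0.092, 0.996, 0.001]
force: [2.3, 7.1, -4.3]
opening: 0.0258
finger_force: 3.5
```

```bash
python3 -c "
from h import *
p=pose()[1][:2]-[.565,.0236]; print(np.hypot(*p), np.degrees(np.arctan2(p[1],p[0]))%360+.8)
go([*pinat(170),.075],79.2)"
```

```text
0.11543053262158495 169.44524609982682
pos [0.4518 0.0463 0.0759] yaw 79.4 tilt [ 0.0014  0.0016 -1.    ] shift units [ 0.02 -0.04  0.04] q6 [ -9. -89.]
turn units [0.02 0.01 0.03]
```

Call:
carry_out(
  rows=[
    [0, 0, -0.42, -0.004, -0.2, 0, 30],
    [0, 0, -0.42, -0.004, -0.2, 0, 30],
    [0, 0, -0.42, -0.004, -0.2, 0, 30],
    [0, 0, -0.42, -0.004, -0.2, 0, 30],
    [0, 0, -0.42, -0.004, -0.2, 0, 30],
    [0, 0, -0.42, -0.004, -0.2, 0, 30],
    [0, 0, -0.42, -0.004, -0.2, 0, 30],
    [0, 0, -0.42, -0.004, -0.2, 0, 30],
    [0, 0, -0.42, -0.004, -0.2, 0, 30],
    [0, 0, -0.42, -0.004, -0.2, 0, 30],
    [0, 0, -0.42, -0.004, -0.2, 0, 30],
    [0, 0, -0.42, -0.004, -0.2, 0, 30],
  ],
)

```text
t: 18.78
ee_pos: [0.4558, -0.0131, 0.0759]
ee_rot: [-0.0, -0.171, 0.985, 0.0]
force: [-1.4, 2.9, -2.3]
opening: 0.0257
finger_force: 1.5
```

Call:
carry_out(
  rows=[
    [0, 0, -0.42, -0.004, -0.2, 0, 30],
    [0, 0, -0.42, -0.004, -0.2, 0, 30],
    [0, 0, -0.42, -0.004, -0.2, 0, 30],
    [0, 0, -0.42, -0.004, -0.2, 0, 30],
    [0, 0, 0, 0, 0, 0, 30],
    [0, 0, 0, 0, 0, 0, 30],
    [0, 0, 0, 0, 0, 0, 30],
  ],
)

```text
t: 19.37
ee_pos: [0.4644, -0.0315, 0.0759]
ee_rot: [0.0, -0.255, 0.967, -0.0]
force: [-0.5, 0.3, 0.1]
opening: 0.0257
finger_force: 0.0
```

```bash
python3 -c "
from h import *
p=pose()[1][:2]-[.565,.0236]; print(np.hypot(*p), np.degrees(np.arctan2(p[1],p[0]))%360+.8)
go([*pinat(210),.18],59.2)
R=pose()[2]; print(Ro.from_euler('z',1).as_matrix().shape)"
```

```text
0.11467970365007947 209.52331030402428
pos [ 0.4644 -0.0315  0.0759] yaw 119.6 tilt [ 8.e-04 -2.e-04 -1.e+00] shift units [ 0.05 -0.04 -4.16] q6 [ -19. -138.]
turn units [-0.000e+00  1.000e-02  1.006e+01]
(3, 3)
```

Call:
carry_out(
  rows=[
    [0, 0, 0, 0, 0, -0.6, 30],
    [0, 0, 0, 0, 0, -0.9, 30],
    [0, 0, 0, 0, 0, -0.9, 30],
    [0, 0, 0.5, 0, 0, -0.9, 30],
    [0, 0, 1, 0, 0, -0.6, 30],
    [0, 0, 1, 0, 0, -0.26, 30],
    [0, 0, 1, 0, 0, 0, 30],
    [0, 0, 1, 0, 0, 0, 30],
    [0, 0, 1, 0, 0, 0, 30],
    [0, 0, 1, 0, 0, 0, 30],
    [0, 0, 1, 0, 0, 0, 30],
    [0, 0, 1, 0, 0, 0, 30],
  ],
)

```text
t: 20.37
ee_pos: [0.4642, -0.0313, 0.1798]
ee_rot: [0.0, 0.188, 0.982, -0.0]
force: [0.6, -0.3, 1.3]
opening: 0.0253
finger_force: 0.0
```

Call:
carry_out(
  rows=[
    [0, 0, 0.9, 0, 0, 0, 30],
    [0, 0, 0.66, 0, 0, 0, 30],
    [0, 0, 0, 0.3, 0.56, 0, 30],
    [0, 0, 0, 0.5, 0.9, 0, 30],
    [0, 0, 0, 0.5, 0.9, 0, 30],
    [0, 0, 0, 0.5, 0.8, 0, 30],
    [0, 0, 0, 0.31, 0.5, 0, 30],
    [0, 0, 0, 0.2, 0.3, 0, 30],
    [0, 0, 0, 0, 0, 0, 30],
    [0, 0, 0, 0, 0, 0, 30],
  ],
)

```text
t: 21.2
ee_pos: [0.4651, 0.0829, 0.1797]
ee_rot: [0.0, 0.264, 0.964, -0.0]
force: [-0.1, -0.7, 0.9]
opening: 0.0254
finger_force: 0.0
```

```bash
python3 -c "
from h import *
go([*pinat(150),.075],59.2)
t,s=env.camera('top'),env.camera('side')
f=lambda a:cv2.resize(a,None,fx=4,fy=4,interpolation=cv2.INTER_CUBIC)
cv2.imwrite('pics/s8.png',np.hstack([f(s[110:250,230:330]),f(t[90:230,225:325])]))
# top pin tops predicted
print({k:proj('top',[*pinat(k),.097])[0].round(1).tolist() for k in(210,270)})"
```

```text
pos [0.4651 0.0829 0.1797] yaw 59.3 tilt [ 2.e-04 -3.e-04 -1.e+00] shift units [-0.01  0.01  4.19] q6 [ -4. -64.]
turn units [-0.    0.    0.02]
{210: [290.7, 198.5], 270: [309.5, 163.0]}
```

Call:
carry_out(
  rows=[
    [0, 0, 0, 0, 0, 0.7, 30],
    [0, 0, 0, 0, 0, 0.9, 30],
    [0, 0, 0, 0, 0, 0.7, 30],
    [0, 0, 0, 0, 0, 0.6, 30],
    [0, 0, 0, 0, 0, 0.6, 30],
    [0, 0, 0, 0, 0, 0.4, 30],
    [0, 0, 0, 0, 0, 0.28, 30],
    [0, 0, 0, 0, 0, 0, 30],
  ],
)

```text
t: 21.97
ee_pos: [0.4648, 0.0823, 0.074]
ee_rot: [-0.001, 0.265, 0.964, -0.0]
force: [0.4, 0.5, 0.5]
opening: 0.0254
finger_force: 0.0
```

Call:
carry_out(
  rows=[
    [0, 0, -0.42, -0.004, -0.2, 0, 30],
    [0, 0, -0.42, -0.004, -0.2, 0, 30],
    [0, 0, -0.42, -0.004, -0.2, 0, 30],
    [0, 0, -0.42, -0.004, -0.2, 0, 30],
    [0, 0, -0.42, -0.004, -0.2, 0, 30],
    [0, 0, -0.42, -0.004, -0.2, 0, 30],
    [0, 0, -0.42, -0.004, -0.2, 0, 30],
    [0, 0, -0.42, -0.004, -0.2, 0, 30],
  ],
)

```text
t: 22.63
ee_pos: [0.4516, 0.046, 0.0755]
ee_rot: [0.001, 0.091, 0.996, 0.001]
force: [2.8, 6.4, -3.8]
opening: 0.0259
finger_force: 3.5
```

Call:
carry_out(
  rows=[
    [0, 0, -0.42, -0.004, -0.2, 0, 30],
    [0, 0, -0.42, -0.004, -0.2, 0, 30],
    [0, 0, -0.42, -0.004, -0.2, 0, 30],
    [0, 0, -0.42, -0.004, -0.2, 0, 30],
    [0, 0, -0.42, -0.004, -0.2, 0, 30],
    [0, 0, -0.42, -0.004, -0.2, 0, 30],
    [0, 0, -0.42, -0.004, -0.2, 0, 30],
    [0, 0, -0.42, -0.004, -0.2, 0, 30],
    [0, 0, -0.42, -0.004, -0.2, 0, 30],
    [0, 0, -0.42, -0.004, -0.2, 0, 30],
    [0, 0, -0.42, -0.004, -0.2, 0, 30],
    [0, 0, -0.42, -0.004, -0.2, 0, 30],
  ],
)

```text
t: 23.63
ee_pos: [0.4557, -0.0135, 0.0755]
ee_rot: [0.0, -0.172, 0.985, 0.0]
force: [-0.4, 2.6, -2.3]
opening: 0.0259
finger_force: 1.4
```

Call:
carry_out(
  rows=[
    [0, 0, -0.42, -0.004, -0.2, 0, 30],
    [0, 0, -0.42, -0.004, -0.2, 0, 30],
    [0, 0, -0.42, -0.004, -0.2, 0, 30],
    [0, 0, -0.42, -0.004, -0.2, 0, 30],
    [0, 0, 0, 0, 0, 0, 30],
    [0, 0, 0, 0, 0, 0, 30],
    [0, 0, 0, 0, 0, 0, 30],
  ],
)

```text
t: 24.22
ee_pos: [0.4641, -0.0316, 0.0755]
ee_rot: [0.0, -0.256, 0.967, -0.0]
force: [0.2, -0.5, -0.7]
opening: 0.0256
finger_force: 0.0
```

```bash
python3 -c "
from h import *
p=pose()[1][:2]-[.565,.0236]; print(np.hypot(*p), np.degrees(np.arctan2(p[1],p[0]))%360+.8)
go([*pinat(210),.18],59.2)"
```

```text
0.11497255673806947 209.487120909211
pos [ 0.4641 -0.0316  0.0755] yaw 119.7 tilt [ 7.e-04 -2.e-04 -1.e+00] shift units [ 0.04 -0.04 -4.18] q6 [ -19. -138.]
turn units [-0.000e+00  1.000e-02  1.009e+01]
```

Identical pattern; third stroke.

Call:
carry_out(
  rows=[
    [0, 0, 0, 0, 0, -0.6, 30],
    [0, 0, 0, 0, 0, -0.9, 30],
    [0, 0, 0, 0, 0, -0.9, 30],
    [0, 0, 0.5, 0, 0, -0.9, 30],
    [0, 0, 1, 0, 0, -0.6, 30],
    [0, 0, 1, 0, 0, -0.26, 30],
    [0, 0, 1, 0, 0, 0, 30],
    [0, 0, 1, 0, 0, 0, 30],
    [0, 0, 1, 0, 0, 0, 30],
    [0, 0, 1, 0, 0, 0, 30],
    [0, 0, 1, 0, 0, 0, 30],
    [0, 0, 1, 0, 0, 0, 30],
  ],
)

```text
t: 25.22
ee_pos: [0.4639, -0.0313, 0.1793]
ee_rot: [0.0, 0.187, 0.982, -0.0]
force: [-0.3, -0.2, -0.7]
opening: 0.0256
finger_force: 0.0
```

Call:
carry_out(
  rows=[
    [0, 0, 0.9, 0, 0, 0, 30],
    [0, 0, 0.68, 0, 0, 0, 30],
    [0, 0, 0, 0.3, 0.56, 0, 30],
    [0, 0, 0, 0.5, 0.9, 0, 30],
    [0, 0, 0, 0.5, 0.9, 0, 30],
    [0, 0, 0, 0.5, 0.8, 0, 30],
    [0, 0, 0, 0.31, 0.5, 0, 30],
    [0, 0, 0, 0.2, 0.3, 0, 30],
    [0, 0, 0, 0, 0, 0, 30],
    [0, 0, 0, 0, 0, 0, 30],
  ],
)

```text
t: 26.05
ee_pos: [0.4649, 0.083, 0.1792]
ee_rot: [0.0, 0.264, 0.964, -0.0]
force: [0.6, -0.6, 0.3]
opening: 0.0258
finger_force: 0.0
```

Call:
carry_out(
  rows=[
    [0, 0, 0, 0, 0, 0.7, 30],
    [0, 0, 0, 0, 0, 0.9, 30],
    [0, 0, 0, 0, 0, 0.7, 30],
    [0, 0, 0, 0, 0, 0.6, 30],
    [0, 0, 0, 0, 0, 0.6, 30],
    [0, 0, 0, 0, 0, 0.4, 30],
    [0, 0, 0, 0, 0, 0.26, 30],
    [0, 0, 0, 0, 0, 0, 30],
  ],
)

```text
t: 26.72
ee_pos: [0.4645, 0.0823, 0.0741]
ee_rot: [-0.001, 0.265, 0.964, -0.0]
force: [0.1, 0.2, 1.5]
opening: 0.0254
finger_force: 0.0
```

Call:
carry_out(
  rows=[
    [0, 0, -0.42, -0.004, -0.2, 0, 30],
    [0, 0, -0.42, -0.004, -0.2, 0, 30],
    [0, 0, -0.42, -0.004, -0.2, 0, 30],
    [0, 0, -0.42, -0.004, -0.2, 0, 30],
    [0, 0, -0.42, -0.004, -0.2, 0, 30],
    [0, 0, -0.42, -0.004, -0.2, 0, 30],
    [0, 0, -0.42, -0.004, -0.2, 0, 30],
    [0, 0, -0.42, -0.004, -0.2, 0, 30],
  ],
)

```text
t: 27.38
ee_pos: [0.4514, 0.046, 0.0756]
ee_rot: [0.001, 0.091, 0.996, 0.001]
force: [2.9, 6.8, -4.9]
opening: 0.0257
finger_force: 3.4
```

Call:
carry_out(
  rows=[
    [0, 0, -0.42, -0.004, -0.2, 0, 30],
    [0, 0, -0.42, -0.004, -0.2, 0, 30],
    [0, 0, -0.42, -0.004, -0.2, 0, 30],
    [0, 0, -0.42, -0.004, -0.2, 0, 30],
    [0, 0, -0.42, -0.004, -0.2, 0, 30],
    [0, 0, -0.42, -0.004, -0.2, 0, 30],
    [0, 0, -0.42, -0.004, -0.2, 0, 30],
    [0, 0, -0.42, -0.004, -0.2, 0, 30],
    [0, 0, -0.42, -0.004, -0.2, 0, 30],
    [0, 0, -0.42, -0.004, -0.2, 0, 30],
    [0, 0, -0.42, -0.004, -0.2, 0, 30],
    [0, 0, -0.42, -0.004, -0.2, 0, 30],
  ],
)

```text
t: 28.38
ee_pos: [0.4555, -0.0135, 0.0755]
ee_rot: [0.0, -0.172, 0.985, 0.0]
force: [0.1, 3.5, -1.5]
opening: 0.0256
finger_force: 1.4
```

Call:
carry_out(
  rows=[
    [0, 0, -0.42, -0.004, -0.2, 0, 30],
    [0, 0, -0.42, -0.004, -0.2, 0, 30],
    [0, 0, -0.42, -0.004, -0.2, 0, 30],
    [0, 0, -0.42, -0.004, -0.2, 0, 30],
    [0, 0, 0, 0, 0, 0, 30],
    [0, 0, 0, 0, 0, 0, 30],
    [0, 0, 0, 0, 0, 0, 30],
    [0, 0, 0, 0, 0, 0, 30],
  ],
)

```text
t: 29.05
ee_pos: [0.4638, -0.0314, 0.0753]
ee_rot: [0.0, -0.257, 0.966, -0.0]
force: [0.9, -0.4, 0.1]
opening: 0.0257
finger_force: 0.0
```

Lift clear and look at turret and bin.

Call:
carry_out(
  rows=[
    [0, 0, 0, 0, 0, -0.6, 30],
    [0, 0, 0, 0, 0, -0.9, 30],
    [0, 0, 0, 0, 0, -0.9, 30],
    [0, 0, 0, 0, 0, -0.9, 35],
    [0, 0, 0, 0, 0, -0.8, 47],
    [0, 0, 0, 0, 0, -0.4, 47],
    [0, 0, 0, 0, 0, 0, 47],
    [0, 0, 0, 0, 0, 0, 47],
  ],
)

```text
t: 29.72
ee_pos: [0.4637, -0.0313, 0.1876]
ee_rot: [0.0, -0.257, 0.966, -0.0]
force: [-0.6, -0.8, -0.7]
opening: 0.0401
finger_force: 0.0
```

```bash
python3 -c "
from h import *
t,s=env.camera('top'),env.camera('side')
f=lambda a:cv2.resize(a,None,fx=2.6,fy=2.6,interpolation=cv2.INTER_CUBIC)
cv2.imwrite('pics/s9.png',np.hstack([f(s[120:350,240:390]),f(t[90:320,330:480])])[:600])
cs=cv2.cvtColor(t,cv2.COLOR_BGR2HSV); m=cv2.inRange(cs,(25,120,90),(38,255,255)); m[:, :350]=0
c=max(cv2.findContours(m,0,2)[0],key=cv2.contourArea); r=cv2.minAreaRect(c); print(r); bp=cv2.boxPoints(r); print([at('top',p,.075).round(3) for p in bp])
cx=cv2.approxPolyDP(cv2.convexHull(c),6,True)[:,0]; print(cx.tolist(),[at('top',p,.075).round(3).tolist() for p in cx])
go([.48,.0249,.2],89.2)"
```

```text
((430.5, 211.5), (343.0, 161.0), 90.0)
[array([ 0.955, -0.247,  0.075]), array([ 0.928, -0.736,  0.075]), array([-0.047, -0.569,  0.075]), array([-0.026, -0.156,  0.075])]
[[511, 41], [511, 383], [350, 383], [350, 49]] [[0.924, -0.735, 0.075], [-0.047, -0.569, 0.075], [-0.026, -0.156, 0.075], [0.924, -0.244, 0.075]]
pos [ 0.4633 -0.0312  0.1866] yaw 119.8 tilt [-1.7e-03  5.0e-04 -1.0e+00] shift units [-1.69  1.62 -0.53] q6 [ -19. -138.]
turn units [ 0.01 -0.01  5.1 ]
```

View pics/s9.png

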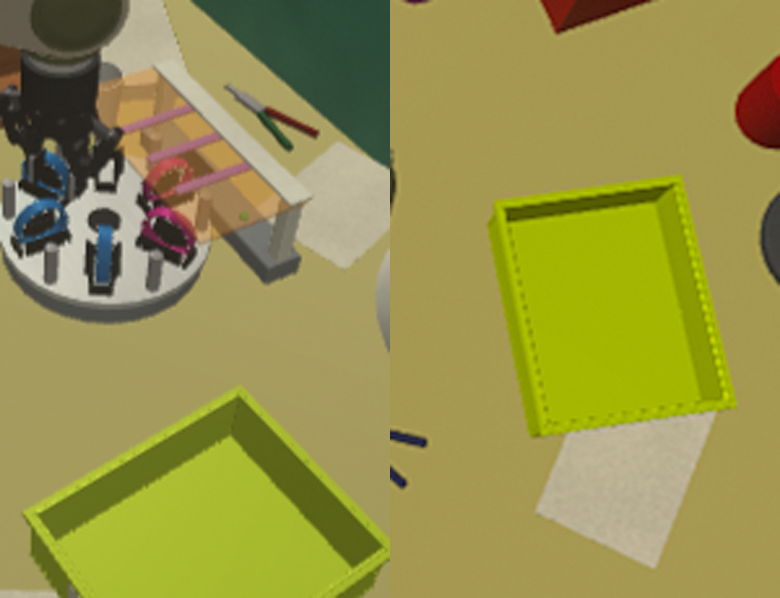

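Blue rings are now at the three open positions (side half: 45,175; 42,220; 103,252), magentas under the shield. Bin corners in the top half: (496,202), (682,179), (736,405), (530,435). Take the front blue ring first.

```bash
cat >> h.py <<'E'
def binpose(t=None):
    t=env.camera('top') if t is None else t
    h=cv2.cvtColor(t,cv2.COLOR_BGR2HSV); m=((t[...,0]<30)&(t[...,1]>110)&(t[...,1]>t[...,2])).astype(np.uint8)
    m[:,:360]=0; c=max(cv2.findContours(m,0,2)[0],key=cv2.contourArea)
    return cv2.approxPolyDP(cv2.convexHull(c),4,True)[:,0]
def fitbin(c):
    "fit bin x,y,yaw from the 4 rim corner pixels (bx+by+, bx+by-, bx-by-, bx-by+)"
    L=np.array([[.125,.1],[.125,-.1],[-.125,-.1],[-.125,.1]])
    f=lambda x:np.concatenate([proj('top',[x[0]+l[0]*np.cos(x[2])-l[1]*np.sin(x[2]),x[1]+l[0]*np.sin(x[2])+l[1]*np.cos(x[2]),.075])[0]-q for l,q in zip(L,c)])
    r=least_squares(f,[.42,-.38,.05]); return r.x.round(4),r.fun.round(1)
E
python3 -c "
from h import *
t=cv2.imread('pics/s9.png')
c=[(330+(x-390)/2.6,90+y/2.6) for x,y in[(496,202),(682,179),(736,405),(530,435)]]
print(np.round(c),fitbin(c)); b=binpose(); print(b.tolist())"
```

```text
[[371. 168.]
 [442. 159.]
 [463. 246.]
 [384. 257.]] (array([ 0.4274, -0.3799,  0.0701]), array([ 1.1,  0.5, -1.5,  1.1, -3.5,  0.7,  3.8, -2. ]))
[[441, 157], [462, 246], [384, 257], [370, 168]]
```

Call:
carry_out(
  rows=[
    [0, 0, 0, -0.4, 0.4, -0.13, 47],
    [0, 0, 0, -0.6, 0.6, -0.2, 47],
    [0, 0, 0, -0.4, 0.4, -0.2, 47],
    [0, 0, 0, -0.29, 0.22, 0, 47],
    [0, 0, 0.7, 0, 0, 0, 47],
    [0, 0, 0.9, 0, 0, 0, 47],
    [0, 0, 0.9, 0, 0, 0, 47],
    [0, 0, 0.9, 0, 0, 0, 47],
    [0, 0, 0.9, 0, 0, 0, 47],
    [0, 0, 0.8, 0, 0, 0, 47],
    [0, 0, 0, 0, 0, 0, 47],
    [0, 0, 0, 0, 0, 0, 47],
  ],
)

```text
t: 30.87
ee_pos: [0.4802, 0.0246, 0.2002]
ee_rot: [-0.001, 0.006, 1.0, 0.0]
force: [0.3, 0.4, 0.7]
opening: 0.0406
finger_force: 0.0
```

```bash
python3 -c "
from h import *
go([.480,.0249,.081],89.2)"
```

```text
pos [0.4802 0.0246 0.2002] yaw 89.3 tilt [-1.2e-03  2.0e-04 -1.0e+00] shift units [0.   0.01 4.77] q6 [ -11. -101.]
turn units [ 0.   -0.01  0.02]
```

Call:
carry_out(
  rows=[
    [0, 0, 0, 0, 0, 0.7, 47],
    [0, 0, 0, 0, 0, 0.9, 47],
    [0, 0, 0, 0, 0, 0.9, 47],
    [0, 0, 0, 0, 0, 0.9, 47],
    [0, 0, 0, 0, 0, 0.6, 47],
    [0, 0, 0, 0, 0, 0.4, 47],
    [0, 0, 0, 0, 0, 0.3, 47],
    [0, 0, 0, 0, 0, 0.07, 47],
    [0, 0, 0, 0, 0, 0, 47],
  ],
)

```text
t: 31.62
ee_pos: [0.4803, 0.0247, 0.0813]
ee_rot: [-0.0, 0.006, 1.0, 0.0]
force: [-0.0, -0.2, 0.3]
opening: 0.0402
finger_force: 0.0
```

Call:
carry_out(
  rows=[
    [0, 0, 0, 0, 0, 0, 30],
    [0, 0, 0, 0, 0, 0, 20],
    [0, 0, 0, 0, 0, 0, 10],
    [0, 0, 0, 0, 0, 0, 0],
    [0, 0, 0, 0, 0, 0, 0],
    [0, 0, 0, 0, 0, 0, 0],
    [0, 0, 0, 0, 0, 0, 0],
    [0, 0, 0, 0, 0, 0, 0],
  ],
  newtons=30,
)

```text
t: 32.28
ee_pos: [0.4807, 0.0247, 0.0822]
ee_rot: [0.001, 0.007, 1.0, -0.0]
force: [-1.2, 0.6, 5.8]
opening: 0.0152
finger_force: 29.6
```

Call:
carry_out(
  rows=[
    [0, 0, 0, 0, 0, -0.2, 0],
    [0, 0, 0, 0, 0, -0.4, 0],
    [0, 0, 0, 0, 0, -0.7, 0],
    [0, 0, 0, 0, 0, -0.9, 0],
    [0, 0, 0, 0, 0, -0.9, 0],
    [0, 0, 0, 0, 0, -0.9, 0],
    [0, 0, 0, 0, 0, -0.6, 0],
    [0, 0, 0, 0, 0, -0.2, 0],
  ],
)

```text
t: 32.95
ee_pos: [0.4809, 0.0246, 0.2039]
ee_rot: [0.002, 0.007, 1.0, -0.0]
force: [0.5, 0.2, 0.1]
opening: 0.0152
finger_force: 29.3
```

```bash
cat >> h.py <<'E'
def drop(bx,z,c=None):
    "TCP target over bin lane bx with the ring plane along the bin's y"
    c=binpose() if c is None else c; c=sorted(c.tolist(),key=lambda p:p[1]); t,b=sorted(c[:2]),sorted(c[2:])
    x,r=fitbin([t[0],t[1],b[1],b[0]]); print("bin",x,np.abs(r).max())
    go([x[0]+bx*np.cos(x[2]),x[1]+bx*np.sin(x[2]),z],np.degrees(x[2]))
E
python3 -c "
from h import *
drop(.07,.2); print(env.read_state()['opening'])"
```

```text
bin [ 0.4286 -0.3779  0.0784] 3.3
pos [0.4808 0.0246 0.2034] yaw 89.2 tilt [ 3.2e-03 -7.0e-04 -1.0e+00] shift units [ -0.92 -15.87   0.15] q6 [ -11. -100.]
turn units [ 0.02  0.03 14.12]
0.015383324159718954
```

Call:
carry_out(
  rows=[
    [0, 0, 0, -0.06, -0.6, 0, 0],
    [0, 0, 0, -0.06, -1, 0, 0],
    [0, 0, 0, -0.06, -1, 0, 0],
    [0, 0, 0, -0.06, -1, 0, 0],
    [0, 0, 0, -0.06, -1, 0, 0],
    [0, 0, 0, -0.06, -1, 0, 0],
    [0, 0, 0, -0.06, -1, 0, 0],
    [0, 0, 0, -0.06, -1, 0, 0],
    [0, 0, 0, -0.06, -1, 0, 0],
    [0, 0, 0, -0.06, -1, 0, 0],
    [0, 0, 0, -0.06, -1, 0, 0],
    [0, 0, 0, -0.06, -1, 0, 0],
  ],
)

```text
t: 34.0
ee_pos: [0.4938, -0.2665, 0.2001]
ee_rot: [-0.001, 0.007, 1.0, 0.001]
force: [1.0, 0.9, -0.6]
opening: 0.0152
finger_force: 29.3
```

Call:
carry_out(
  rows=[
    [0, 0, 0, -0.06, -1, 0, 0],
    [0, 0, 0, -0.06, -1, 0, 0],
    [0, 0, 0, -0.06, -1, 0, 0],
    [0, 0, 0, -0.02, -0.8, 0, 0],
    [0, 0, 0, 0, -0.47, 0, 0],
    [0, 0, 0.6, 0, 0, 0, 0],
    [0, 0, 1, 0, 0, 0, 0],
    [0, 0, 1, 0, 0, 0, 0],
    [0, 0, 1, 0, 0, 0, 0],
    [0, 0, 1, 0, 0, 0, 0],
    [0, 0, 1, 0, 0, 0, 0],
    [0, 0, 1, 0, 0, 0, 0],
  ],
)

```text
t: 35.0
ee_pos: [0.4976, -0.3716, 0.2005]
ee_rot: [-0.001, 0.348, 0.938, 0.001]
force: [-0.1, 0.3, 0.1]
opening: 0.0149
finger_force: 29.3
```

Call:
carry_out(
  rows=[
    [0, 0, 1, 0, 0, 0, 0],
    [0, 0, 1, 0, 0, 0, 0],
    [0, 0, 1, 0, 0, 0, 0],
    [0, 0, 1, 0, 0, 0, 0],
    [0, 0, 1, 0, 0, 0, 0],
    [0, 0, 1, 0, 0, 0, 0],
    [0, 0, 1, 0, 0, 0, 0],
    [0, 0, 0.52, 0, 0, 0, 0],
    [0, 0, 0, 0, 0, 0, 0],
    [0, 0, 0, 0, 0, 0, 0],
  ],
)

```text
t: 35.83
ee_pos: [0.4977, -0.3719, 0.2008]
ee_rot: [-0.001, 0.678, 0.735, 0.0]
force: [0.1, -0.4, -0.8]
opening: 0.0153
finger_force: 29.3
```

```bash
python3 -c "
from h import *
go([.4984,-.3724,.047],4.5)"
```

```text
pos [ 0.4977 -0.3719  0.2008] yaw 4.6 tilt [-9.0e-04  1.1e-03 -1.0e+00] shift units [-0.03  0.03  6.15] q6 [-48. -52.]
turn units [-0.01 -0.01  0.02]
```

Call:
carry_out(
  rows=[
    [0, 0, 0, 0, 0, 0.7, 0],
    [0, 0, 0, 0, 0, 0.9, 0],
    [0, 0, 0, 0, 0, 0.9, 0],
    [0, 0, 0, 0, 0, 0.9, 0],
    [0, 0, 0, 0, 0, 0.9, 0],
    [0, 0, 0, 0, 0, 0.7, 0],
    [0, 0, 0, 0, 0, 0.5, 0],
    [0, 0, 0, 0, 0, 0.3, 0],
    [0, 0, 0, 0, 0, 0.2, 0],
    [0, 0, 0, 0, 0, 0.1, 0],
    [0, 0, 0, 0, 0, 0.05, 0],
    [0, 0, 0, 0, 0, 0, 0],
  ],
)

```text
t: 36.83
ee_pos: [0.498, -0.3725, 0.0483]
ee_rot: [0.0, 0.679, 0.734, -0.0]
force: [-1.4, 0.6, -0.6]
opening: 0.0152
finger_force: 29.3
```

Call:
carry_out(
  rows=[
    [0, 0, 0, 0, 0, 0.04, 0],
    [0, 0, 0, 0, 0, 0.04, 0],
    [0, 0, 0, 0, 0, 0, 0],
  ],
)

```text
t: 37.08
ee_pos: [0.4978, -0.3724, 0.046]
ee_rot: [0.0, 0.679, 0.734, -0.0]
force: [-0.2, -0.2, -0.4]
opening: 0.0153
finger_force: 29.3
```

Call:
carry_out(
  rows=[
    [0, 0, 0, 0, 0, 0, 20],
    [0, 0, 0, 0, 0, 0, 26],
    [0, 0, 0, 0, 0, 0, 32],
    [0, 0, 0, 0, 0, 0, 32],
    [0, 0, 0, 0, 0, -0.4, 32],
    [0, 0, 0, 0, 0, -0.9, 32],
    [0, 0, 0, 0, 0, -1, 32],
    [0, 0, 0, 0, 0, -1, 32],
    [0, 0, 0, 0, 0, -1, 32],
    [0, 0, 0, 0, 0, -1, 32],
    [0, 0, 0, 0, 0, -0.7, 32],
    [0, 0, 0, 0, 0, -0.3, 32],
  ],
)

```text
t: 38.08
ee_pos: [0.4983, -0.3728, 0.2071]
ee_rot: [0.003, 0.679, 0.734, -0.0]
force: [0.3, 0.6, 0.2]
opening: 0.0269
finger_force: 0.0
```

```bash
python3 -c "
from h import *
t=np.radians(239.2); p=[.565+.085*np.cos(t),.0236+.085*np.sin(t)]; print(p); go([*p,.2],-30.8)"
```

```text
[np.float64(0.5214763564860013), np.float64(-0.04941159123910646)]
pos [ 0.4983 -0.3728  0.2071] yaw 4.5 tilt [ 0.0035 -0.0039 -1.    ] shift units [12.82  1.94  0.24] q6 [-48. -52.]
turn units [0.04 0.03 5.88]
```

Call:
carry_out(
  rows=[
    [0, 0, 0, 0.7, 0.1, 0.02, 47],
    [0, 0, 0, 1, 0.15, 0.02, 47],
    [0, 0, 0, 1, 0.15, 0.02, 47],
    [0, 0, 0, 1, 0.15, 0.02, 47],
    [0, 0, 0, 1, 0.15, 0.02, 47],
    [0, 0, 0, 1, 0.15, 0.02, 47],
    [0, 0, 0, 1, 0.15, 0.02, 47],
    [0, 0, 0, 1, 0.15, 0.02, 47],
    [0, 0, 0, 1, 0.15, 0.02, 47],
    [0, 0, 0, 1, 0.15, 0.02, 47],
    [0, 0, 0, 1, 0.15, 0, 47],
    [0, 0, 0, 1, 0.15, 0, 47],
  ],
)

```text
t: 39.08
ee_pos: [0.5182, -0.076, 0.1981]
ee_rot: [-0.0, 0.679, 0.734, -0.0]
force: [-0.2, -1.1, 0.2]
opening: 0.0399
finger_force: 0.0
```

Call:
carry_out(
  rows=[
    [0, 0, 0, 0.7, 0.1, 0, 47],
    [0, 0, 0, 0.42, 0.09, 0, 47],
    [0, 0, 0.8, 0, 0, 0, 47],
    [0, 0, 1, 0, 0, 0, 47],
    [0, 0, 1, 0, 0, 0, 47],
    [0, 0, 1, 0, 0, 0, 47],
    [0, 0, 1, 0, 0, 0, 47],
    [0, 0, 0.7, 0, 0, 0, 47],
    [0, 0, 0.38, 0, 0, 0, 47],
    [0, 0, 0, 0, 0, 0, 47],
    [0, 0, 0, 0, 0, 0, 47],
  ],
)

```text
t: 40.0
ee_pos: [0.5211, -0.0493, 0.1982]
ee_rot: [-0.0, 0.869, 0.494, -0.0]
force: [0.1, -0.6, 0.5]
opening: 0.0404
finger_force: 0.0
```

```bash
python3 -c "
from h import *
go([.5215,-.0494,.081],-30.8)
t=env.camera('top'); h=cv2.cvtColor(t,cv2.COLOR_BGR2HSV); m=cv2.inRange(h,(98,120,60),(125,255,255)); m[:,:370]=0;m[270:]=0;m[:165]=0;m[:,455:]=0
n,l,s,c=cv2.connectedComponentsWithStats(m); print([(s[i].tolist(),c[i].round().tolist(),at('top',c[i],.03).round(3).tolist()) for i in range(1,n) if s[i][4]>8])"
```

```text
pos [ 0.5211 -0.0493  0.1982] yaw -30.7 tilt [-4.e-04  0.e+00 -1.e+00] shift units [0.01 0.02 4.69] q6 [-18.  12.]
turn units [-0.    0.    0.01]
[([394, 180, 22, 10, 152], [405.0, 185.0], [0.503, -0.374, 0.03])]
```

Call:
carry_out(
  rows=[
    [0, 0, 0, 0, 0, 0.7, 47],
    [0, 0, 0, 0, 0, 0.9, 47],
    [0, 0, 0, 0, 0, 0.9, 47],
    [0, 0, 0, 0, 0, 0.9, 47],
    [0, 0, 0, 0, 0, 0.6, 47],
    [0, 0, 0, 0, 0, 0.4, 47],
    [0, 0, 0, 0, 0, 0.25, 47],
    [0, 0, 0, 0, 0, 0.04, 47],
    [0, 0, 0, 0, 0, 0, 47],
  ],
)

```text
t: 40.8
ee_pos: [0.5212, -0.0491, 0.0812]
ee_rot: [0.0, 0.869, 0.494, -0.0]
force: [0.6, -0.2, 0.5]
opening: 0.0402
finger_force: 0.0
```

Call:
carry_out(
  rows=[
    [0, 0, 0, 0, 0, 0, 30],
    [0, 0, 0, 0, 0, 0, 20],
    [0, 0, 0, 0, 0, 0, 10],
    [0, 0, 0, 0, 0, 0, 0],
    [0, 0, 0, 0, 0, 0, 0],
    [0, 0, 0, 0, 0, 0, 0],
    [0, 0, 0, 0, 0, 0, 0],
    [0, 0, 0, 0, 0, 0, 0],
  ],
  newtons=30,
)

```text
t: 41.47
ee_pos: [0.5215, -0.0491, 0.0818]
ee_rot: [0.001, 0.869, 0.494, 0.0]
force: [-1.8, 0.1, 5.2]
opening: 0.0155
finger_force: 29.5
```

Call:
carry_out(
  rows=[
    [0, 0, 0, 0, 0, -0.2, 0],
    [0, 0, 0, 0, 0, -0.4, 0],
    [0, 0, 0, 0, 0, -0.7, 0],
    [0, 0, 0, 0, 0, -0.9, 0],
    [0, 0, 0, 0, 0, -0.9, 0],
    [0, 0, 0, 0, 0, -0.9, 0],
    [0, 0, 0, 0, 0, -0.6, 0],
    [0, 0, 0, 0, 0, -0.2, 0],
  ],
)

```text
t: 42.13
ee_pos: [0.5217, -0.0492, 0.2035]
ee_rot: [0.001, 0.869, 0.494, 0.001]
force: [0.1, 0.1, -0.4]
opening: 0.0152
finger_force: 29.3
```

```bash
python3 -c "
from h import *
drop(0,.2)"
```

```text
bin [ 0.4286 -0.3779  0.0784] 3.3
pos [ 0.5216 -0.0492  0.203 ] yaw -30.8 tilt [ 0.0032 -0.0011 -1.    ] shift units [-13.2    3.54   0.12] q6 [-18.  12.]
turn units [ 0.03  0.   -5.88]
```

Call:
carry_out(
  rows=[
    [0, 0, 0, -0.6, 0.15, 0, 0],
    [0, 0, 0, -1, 0.27, 0, 0],
    [0, 0, 0, -1, 0.27, 0, 0],
    [0, 0, 0, -1, 0.27, 0, 0],
    [0, 0, 0, -1, 0.27, 0, 0],
    [0, 0, 0, -1, 0.27, 0, 0],
    [0, 0, 0, -1, 0.27, 0, 0],
    [0, 0, 0, -1, 0.27, 0, 0],
    [0, 0, 0, -1, 0.27, 0, 0],
    [0, 0, 0, -1, 0.27, 0, 0],
    [0, 0, 0, -1, 0.27, 0, 0],
    [0, 0, 0, -1, 0.27, 0, 0],
  ],
)

```text
t: 43.18
ee_pos: [0.4387, -0.3389, 0.1996]
ee_rot: [-0.001, 0.87, 0.494, -0.0]
force: [0.1, 0.8, -0.8]
opening: 0.0153
finger_force: 29.3
```

Call:
carry_out(
  rows=[
    [0, 0, 0, -1, 0.27, 0, 0],
    [0, 0, 0, -0.6, 0.15, 0, 0],
    [0, 0, -0.6, 0, 0, 0, 0],
    [0, 0, -1, 0, 0, 0, 0],
    [0, 0, -1, 0, 0, 0, 0],
    [0, 0, -1, 0, 0, 0, 0],
    [0, 0, -1, 0, 0, 0, 0],
    [0, 0, -0.8, 0, 0, 0, 0],
    [0, 0, -0.48, 0, 0, 0, 0],
    [0, 0, 0, 0, 0, 0, 0],
    [0, 0, 0, 0, 0, 0, 0],
  ],
)

```text
t: 44.1
ee_pos: [0.4281, -0.3774, 0.2004]
ee_rot: [-0.001, 0.679, 0.734, 0.0]
force: [-0.4, -0.7, -0.0]
opening: 0.0155
finger_force: 29.3
```

```bash
python3 -c "
from h import *
go([.4286,-.3779,.047],4.5)"
```

```text
pos [ 0.4281 -0.3774  0.2004] yaw 4.4 tilt [-8.0e-04  1.1e-03 -1.0e+00] shift units [-0.03  0.02  6.14] q6 [-53. -58.]
turn units [-0.01 -0.01 -0.02]
```

Call:
carry_out(
  rows=[
    [0, 0, 0, 0, 0, 0.7, 0],
    [0, 0, 0, 0, 0, 0.9, 0],
    [0, 0, 0, 0, 0, 0.9, 0],
    [0, 0, 0, 0, 0, 0.9, 0],
    [0, 0, 0, 0, 0, 0.9, 0],
    [0, 0, 0, 0, 0, 0.7, 0],
    [0, 0, 0, 0, 0, 0.5, 0],
    [0, 0, 0, 0, 0, 0.3, 0],
    [0, 0, 0, 0, 0, 0.2, 0],
    [0, 0, 0, 0, 0, 0.1, 0],
    [0, 0, 0, 0, 0, 0.08, 0],
    [0, 0, 0, 0, 0, 0, 0],
  ],
)

```text
t: 45.1
ee_pos: [0.4283, -0.3779, 0.0469]
ee_rot: [0.0, 0.679, 0.734, -0.0]
force: [0.2, 0.6, -1.0]
opening: 0.0149
finger_force: 29.3
```

Call:
carry_out(
  rows=[
    [0, 0, 0, 0, 0, 0.04, 0],
    [0, 0, 0, 0, 0, 0, 0],
    [0, 0, 0, 0, 0, 0, 20],
    [0, 0, 0, 0, 0, 0, 26],
    [0, 0, 0, 0, 0, 0, 32],
    [0, 0, 0, 0, 0, 0, 32],
    [0, 0, 0, 0, 0, -0.4, 32],
    [0, 0, 0, 0, 0, -0.9, 32],
    [0, 0, 0, 0, 0, -1, 32],
    [0, 0, 0, 0, 0, -1, 32],
    [0, 0, 0, 0, 0, -1, 32],
    [0, 0, 0, 0, 0, -1, 32],
  ],
)

```text
t: 46.1
ee_pos: [0.428, -0.3776, 0.1802]
ee_rot: [0.0, 0.679, 0.734, -0.0]
force: [-0.1, 0.2, -0.0]
opening: 0.0273
finger_force: 0.0
```

```bash
python3 -c "
from h import *
t=np.radians(119.2); p=[.565+.085*np.cos(t),.0236+.085*np.sin(t)]; print(p); go([*p,.22],29.2)"
```

```text
[np.float64(0.5235319289732077), np.float64(0.09779837656793382)]
pos [ 0.428  -0.3776  0.1802] yaw 4.5 tilt [ 4.e-04 -6.e-04 -1.e+00] shift units [18.66  5.29 -1.6 ] q6 [-53. -58.]
turn units [ 0.    0.01 -4.12]
```

Call:
carry_out(
  rows=[
    [0, 0, 0, 0.5, 0.14, -0.6, 40],
    [0, 0, 0, 0.9, 0.25, -0.6, 47],
    [0, 0, 0, 1, 0.28, -0.4, 47],
    [0, 0, 0, 1, 0.28, 0, 47],
    [0, 0, 0, 1, 0.28, 0, 47],
    [0, 0, 0, 1, 0.28, 0, 47],
    [0, 0, 0, 1, 0.28, 0, 47],
    [0, 0, 0, 1, 0.28, 0, 47],
    [0, 0, 0, 1, 0.28, 0, 47],
    [0, 0, 0, 1, 0.28, 0, 47],
    [0, 0, 0, 1, 0.28, 0, 47],
    [0, 0, 0, 1, 0.28, 0, 47],
  ],
)

```text
t: 47.1
ee_pos: [0.4854, -0.0861, 0.219]
ee_rot: [0.0, 0.679, 0.734, 0.0]
force: [0.2, -0.4, -0.1]
opening: 0.0403
finger_force: 0.0
```

Call:
carry_out(
  rows=[
    [0, 0, 0, 1, 0.28, 0, 47],
    [0, 0, 0, 1, 0.28, 0, 47],
    [0, 0, 0, 1, 0.28, 0, 47],
    [0, 0, 0, 1, 0.28, 0, 47],
    [0, 0, 0, 1, 0.28, 0, 47],
    [0, 0, 0, 1, 0.28, 0, 47],
    [0, 0, 0, 0.8, 0.25, 0, 47],
    [0, 0, 0, 0.46, 0.17, 0, 47],
    [0, 0, -0.7, 0, 0, 0, 47],
    [0, 0, -1, 0, 0, 0, 47],
    [0, 0, -1, 0, 0, 0, 47],
    [0, 0, -0.9, 0, 0, 0, 47],
  ],
)

```text
t: 48.1
ee_pos: [0.5235, 0.0973, 0.2186]
ee_rot: [0.0, 0.527, 0.85, 0.0]
force: [-0.7, 0.0, 0.4]
opening: 0.0403
finger_force: 0.0
```

Call:
carry_out(
  rows=[
    [0, 0, -0.52, 0, 0, 0, 47],
    [0, 0, 0, 0, 0, 0, 47],
    [0, 0, 0, 0, 0, 0, 47],
  ],
)

```text
t: 48.35
ee_pos: [0.5236, 0.0973, 0.2184]
ee_rot: [0.0, 0.507, 0.862, 0.0]
force: [-0.2, -0.4, 0.1]
opening: 0.0402
finger_force: 0.0
```

```bash
python3 -c "
from h import *
go([.5235,.0978,.081],29.2)
t=env.camera('top'); h=cv2.cvtColor(t,cv2.COLOR_BGR2HSV); m=cv2.inRange(h,(98,120,60),(125,255,255)); m[:,:370]=0;m[270:]=0;m[:165]=0;m[:,455:]=0
n,l,s,c=cv2.connectedComponentsWithStats(m); print([(s[i].tolist(),c[i].round().tolist(),at('top',c[i],.03).round(3).tolist()) for i in range(1,n) if s[i][4]>8])"
```

```text
pos [0.5236 0.0973 0.2184] yaw 29.1 tilt [ 3.e-04 -1.e-04 -1.e+00] shift units [0.02 0.01 5.5 ] q6 [ -2. -31.]
turn units [ 0.    0.   -0.02]
[([394, 180, 22, 10, 152], [405.0, 185.0], [0.503, -0.374, 0.03]), ([400, 206, 22, 9, 147], [410.0, 210.0], [0.428, -0.38, 0.03])]
```

Both blue rings stand in the bin. Third one:

Call:
carry_out(
  rows=[
    [0, 0, 0, 0, 0, 0.8, 47],
    [0, 0, 0, 0, 0, 1, 47],
    [0, 0, 0, 0, 0, 1, 47],
    [0, 0, 0, 0, 0, 1, 47],
    [0, 0, 0, 0, 0, 0.7, 47],
    [0, 0, 0, 0, 0, 0.5, 47],
    [0, 0, 0, 0, 0, 0.35, 47],
    [0, 0, 0, 0, 0, 0.15, 47],
    [0, 0, 0, 0, 0, 0, 47],
  ],
)

```text
t: 49.15
ee_pos: [0.5235, 0.0975, 0.0803]
ee_rot: [-0.0, 0.506, 0.862, -0.0]
force: [0.2, 1.0, 0.1]
opening: 0.0401
finger_force: 0.0
```

Call:
carry_out(
  rows=[
    [0, 0, 0, 0, 0, 0, 30],
    [0, 0, 0, 0, 0, 0, 20],
    [0, 0, 0, 0, 0, 0, 10],
    [0, 0, 0, 0, 0, 0, 0],
    [0, 0, 0, 0, 0, 0, 0],
    [0, 0, 0, 0, 0, 0, 0],
    [0, 0, 0, 0, 0, 0, 0],
    [0, 0, 0, 0, 0, 0, 0],
  ],
  newtons=30,
)

```text
t: 49.82
ee_pos: [0.5241, 0.0976, 0.0814]
ee_rot: [0.001, 0.506, 0.863, 0.0]
force: [0.0, -0.1, 5.2]
opening: 0.0151
finger_force: 29.5
```

Call:
carry_out(
  rows=[
    [0, 0, 0, 0, 0, -0.2, 0],
    [0, 0, 0, 0, 0, -0.4, 0],
    [0, 0, 0, 0, 0, -0.7, 0],
    [0, 0, 0, 0, 0, -0.9, 0],
    [0, 0, 0, 0, 0, -0.9, 0],
    [0, 0, 0, 0, 0, -0.9, 0],
    [0, 0, 0, 0, 0, -0.7, 0],
    [0, 0, 0, 0, 0, -0.4, 0],
    [0, 0, 0, 0, 0, -0.1, 0],
  ],
)

```text
t: 50.57
ee_pos: [0.524, 0.0976, 0.2131]
ee_rot: [0.002, 0.506, 0.863, 0.001]
force: [-0.6, -0.0, -0.8]
opening: 0.0154
finger_force: 29.2
```

```bash
python3 -c "
from h import *
drop(-.072,.2)"
```

```text
bin [ 0.4286 -0.3779  0.0784] 3.3
pos [0.5238 0.0976 0.2122] yaw 29.2 tilt [ 2.5e-03 -2.0e-04 -1.0e+00] shift units [-13.54 -15.22   0.48] q6 [ -2. -31.]
turn units [0.02 0.01 4.12]
```

Call:
carry_out(
  rows=[
    [0, 0, 0, -0.5, -0.6, 0, 0],
    [0, 0, 0, -0.8, -0.9, 0, 0],
    [0, 0, 0, -0.8, -0.9, 0, 0],
    [0, 0, 0, -0.8, -0.9, 0, 0],
    [0, 0, 0, -0.8, -0.9, 0, 0],
    [0, 0, 0, -0.8, -0.9, 0, 0],
    [0, 0, 0, -0.8, -0.9, 0, 0],
    [0, 0, 0, -0.8, -0.9, 0, 0],
    [0, 0, 0, -0.8, -0.9, 0, 0],
    [0, 0, 0, -0.8, -0.9, 0, 0],
    [0, 0, 0, -0.8, -0.9, 0, 0],
    [0, 0, 0, -0.8, -0.9, 0, 0],
  ],
)

```text
t: 51.62
ee_pos: [0.4068, -0.2344, 0.2099]
ee_rot: [-0.001, 0.506, 0.862, 0.0]
force: [0.5, 0.0, -0.6]
opening: 0.0152
finger_force: 29.3
```

Call:
carry_out(
  rows=[
    [0, 0, 0, -0.8, -0.9, 0, 0],
    [0, 0, 0, -0.8, -0.9, 0, 0],
    [0, 0, 0, -0.8, -0.9, 0, 0],
    [0, 0, 0, -0.8, -0.9, 0, 0],
    [0, 0, 0, -0.6, -0.7, 0, 0],
    [0, 0, 0, -0.44, -0.42, 0, 0],
    [0, 0, 0.7, 0, 0, 0, 0],
    [0, 0, 1, 0, 0, 0, 0],
    [0, 0, 1, 0, 0, 0, 0],
    [0, 0, 0.9, 0, 0, 0, 0],
    [0, 0, 0.52, 0, 0, 0, 0],
    [0, 0, 0, 0, 0, 0, 0],
  ],
)

```text
t: 52.62
ee_pos: [0.3567, -0.3829, 0.2101]
ee_rot: [-0.001, 0.679, 0.734, 0.0]
force: [0.2, 0.0, -1.3]
opening: 0.0153
finger_force: 29.3
```

```bash
python3 -c "
from h import *
drop(-.072,.047)"
```

```text
bin [ 0.4945 -0.3698  0.19  ] 34.4
pos [ 0.3567 -0.383   0.2102] yaw 4.6 tilt [-4.e-04  1.e-03 -1.e+00] shift units [-0.24  2.68  6.52] q6 [-60. -65.]
turn units [-0.   -0.01 -1.05]
```

Call:
carry_out(
  rows=[
    [0, 0, 0, 0, 0, 0.8, 0],
    [0, 0, 0, 0, 0, 1, 0],
    [0, 0, 0, 0, 0, 1, 0],
    [0, 0, 0, 0, 0, 1, 0],
    [0, 0, 0, 0, 0, 0.9, 0],
    [0, 0, 0, 0, 0, 0.7, 0],
    [0, 0, 0, 0, 0, 0.5, 0],
    [0, 0, 0, 0, 0, 0.3, 0],
    [0, 0, 0, 0, 0, 0.2, 0],
    [0, 0, 0, 0, 0, 0.1, 0],
    [0, 0, 0, 0, 0, 0.03, 0],
    [0, 0, 0, 0, 0, 0, 0],
  ],
)

```text
t: 53.67
ee_pos: [0.3567, -0.3837, 0.0478]
ee_rot: [0.0, 0.679, 0.734, -0.0]
force: [-0.1, 0.5, -0.7]
opening: 0.0148
finger_force: 29.3
```

Call:
carry_out(
  rows=[
    [0, 0, 0, 0, 0, 0.04, 0],
    [0, 0, 0, 0, 0, 0, 0],
    [0, 0, 0, 0, 0, 0, 20],
    [0, 0, 0, 0, 0, 0, 26],
    [0, 0, 0, 0, 0, 0, 32],
    [0, 0, 0, 0, 0, 0, 32],
    [0, 0, 0, 0, 0, -0.4, 32],
    [0, 0, 0, 0, 0, -0.9, 32],
    [0, 0, 0, 0, 0, -1, 32],
    [0, 0, 0, 0, 0, -1, 32],
    [0, 0, 0, 0, 0, -1, 32],
    [0, 0, 0, 0, 0, -1, 32],
  ],
)

```text
t: 54.67
ee_pos: [0.3564, -0.3833, 0.181]
ee_rot: [0.0, 0.679, 0.734, -0.0]
force: [-0.5, -0.1, 0.3]
opening: 0.0273
finger_force: 0.0
```

Call:
carry_out(
  rows=[
    [0, 0, 0, 0.8, 0, -0.8, 32],
    [0, 0, 0, 1, 0, -0.8, 32],
    [0, 0, 0, 1, 0, 0, 32],
    [0, 0, 0, 1, 0, 0, 32],
    [0, 0, 0, 1, 0, 0, 32],
    [0, 0, 0, 1, 0, 0, 32],
    [0, 0, 0, 1, 0, 0, 32],
    [0, 0, 0, 1, 0, 0, 32],
    [0, 0, 0, 1, 0, 0, 32],
    [0, 0, 0, 0.6, 0, 0, 32],
    [0, 0, 0, 0, 0, 0, 32],
  ],
)

```text
t: 55.58
ee_pos: [0.3375, -0.1468, 0.2196]
ee_rot: [0.0, 0.678, 0.735, 0.0]
force: [-0.2, -0.6, 0.2]
opening: 0.0274
finger_force: 0.0
```

```bash
python3 -c "
from h import *
print(pose()[1]); t,s=env.camera('top'),env.camera('side')
f=lambda a:cv2.resize(a,None,fx=2.6,fy=2.6,interpolation=cv2.INTER_CUBIC)
cv2.imwrite('pics/s10.png',np.hstack([f(s[120:350,240:390]),f(t[80:310,325:480])])[:600])"
```

```text
[ 0.33754339 -0.14679813  0.21958647]
```

View pics/s10.png

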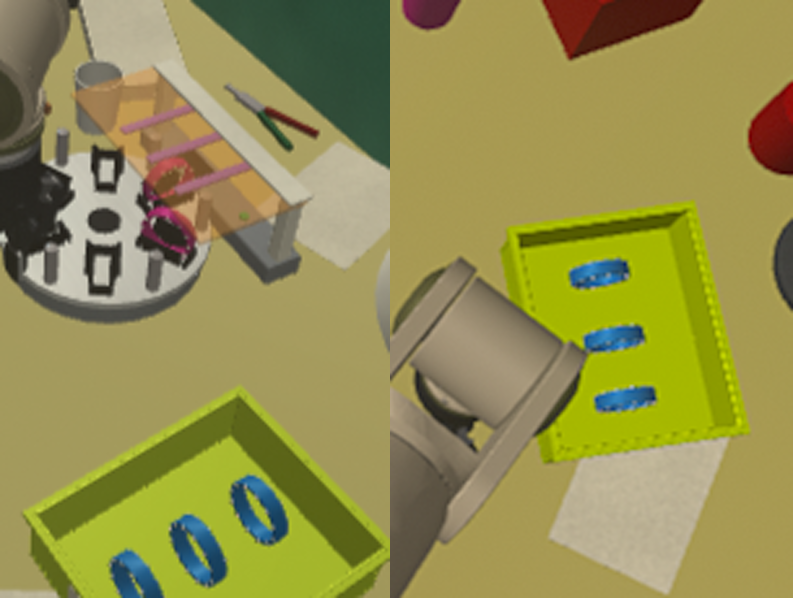

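All three blue rings stand in the bin (top half: 600,273; 614,338; 625,398). Both magentas are in their slots under the shield (170,180; 168,230). Arm is clear, so I'm handing in.

```bash
python3 -c "
from workcell import env
print(env.close_job())"
```

```text
the job is handed in; nothing more can be done
None
```

The job is handed in, with no verdict returned: both magenta bangles stand in slots under the amber shield, the turret is turned three clicks, all three blue bangles were lowered into the lime bin, and the white cup was not touched.

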